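# Seat a bayonet test plug against its return spring and hold it

### The job

Open the test station by swinging its hasp off the catch and right back, then take the bayonet plug by its wing grip and push it fully home in the socket, lugs down through the two gates. Keeping it pressed home, twist it a quarter turn clockwise (seen from above) against the return spring, and finish like that: still gripping the plug, pressed in and turned, since the socket springs back and throws it out if you let go. Leave the things standing round about where they are.

Things in the scene. Friction and masses are not known exactly. Their poses are not given: they have to be found in the camera images.
- station: test station fixed to the bench, origin at its underside, on the socket's axis: grey base plate 128 (x) x 100 (y) x 10 mm with an upright round aluminium housing, 68 mm in diameter. z up, +x towards the hasp's hinge post, -x towards the catch. Catch post and staple stand 35 to 49 mm from the axis at -x, up to 79 mm high; hinge post 38 to 50 mm at +x, up to 74 mm
- socket_mouth (a point): centre of the socket's mouth on the top of the steel collar, 60 mm above the bench; axes as the station's. Hole 32 mm in diameter, collar 9 mm thick; two gates (notches 12 mm wide, reaching 23 mm from the axis) open out of the hole towards +x and -x. A flat spring plunger 8 mm below the mouth resists with 2 N at first, 8 N when the plug is home
- hasp_hinge (a point): centre of the hasp's hinge axis, 44 mm from the socket's axis at the station's +x, 68 mm above the bench. The hinge axis runs along the station's y
- hasp_end (a point): on the free end of the hasp (moves with it), 107 mm from the hinge axis. Flat steel strap 22 mm wide (along y), 6 mm thick, ending 11 mm past this point, with a round pad over the mouth and a slot over the staple. Shut, it lies level, this point 63 mm from the socket's axis at -x, 68 mm up, with 58 mm free below; pinch it here across the 22 mm from above
- hasp (a joint): angle of the hasp: 0 shut on the catch, growing as its end swings up and over away from the catch (pi/2 upright, 2.75 fully back). It is stiff enough to stay where it is left (about 0.6 N at the end)
- plug_center (a point): bayonet plug, loose, 69 mm tall, about 120 g, standing on its nose; this point is on its axis 34.5 mm above its underside. Black wing grip on top: 36 mm along the plug's x, 14 mm thick along y, 30 to 69 mm above the underside; grip it across the 14 mm, about 56 mm above the underside. Flange 44 mm in diameter, 24 to 30 mm up. Same after half a turn about z
- plug_nose (a point): the plug's underside, on its axis; axes as the plug's. Nose 28 mm in diameter, 24 mm long to the flange; two lugs along the plug's x (40 mm over both, 8 mm wide, 3 to 10 mm up). With its x along the station's x the lugs fit the gates. Home, the flange rests on the collar, this point is 24 mm below the mouth and the lugs are 5 mm clear below the collar, free to turn
- driver (a joint): angle of the spring-return ring in the socket that the lugs push round: 0 at rest, growing clockwise from above, stop at 1.6. The plug turns freely about 0.14 rad from the middle of the gates before the lugs meet the ring, so a quarter turn of the plug gives about 1.43. The spring resists with 0.01 N m at first, 0.12 N m at the quarter turn
- setting_master: bystander: stepped steel cylinder 30 mm in diameter, 43 mm tall, origin at the underside; leave it alone
- ring_gauge: bystander: knurled steel ring 46 mm in diameter, 14 mm tall, origin at the underside; leave it alone
- oil_bottle: bystander: small oil bottle 36 mm in diameter, 98 mm tall, origin at the underside; leave it alone
There are look-alikes about, which are no part of the job. What is shaped like the part that bears plug_center but pink or purple is not meant.

How it is judged:
By the outcome, as a careful person would: the job done as asked, in the order asked, and still so for the second after the job is handed in, while the arm keeps its last pose, push and grip.
It also fails if it takes over 58 s, if anything falls off the work surface, if the arm or the gripper's body presses on something with over 40 N, if the wrist force passes 120 N, or if a joint passes its speed limit or range.

### The arm

A 6-joint arm with a two-finger parallel gripper is mounted at the origin on the work surface; the furniture and walls round the work are solid. World frame = base frame: x ahead of the robot, y to its left, z up, the work surface at z = 0. Lengths are in mm, angles in rad, forces in N, time in s.
With the tool pointing down it reaches from about 400 to 925 mm from the base axis. Payload 12.5 kg.
Tool frame: the origin (TCP) lies midway between the tips of the shut fingers; the grasp point (between the pads) lies 19 mm behind it; z points along the fingers, y is the direction in which the jaws open and shut (so a half turn about z gives the same grasp; the last joint's range is limited). The gripper opens to 95 mm and grips with 3 to 60 N. Pads are 20 mm wide; open, the fingers measure 119 mm over their backs; the gripper's body (75 mm by 180 mm) begins 59 mm behind the grasp point.
Start: joints at [1.038, 0.491, 1.559, -0, 1.092, -0.106], TCP at [258.711, 568.96, 214.661] pointing down, gripper open.
Joint ranges: [-3.1, 3.1], [-0.84, 2.19], [0.05, 2.79], [-1.13, 4.28], [0.06, 2.93], [-2.69, 2.69]. Speed limits (rad/s): [2.22, 2.22, 2.79, 3.14, 3.14, 3.14].

### API

Orientations are given as [roll, pitch, yaw] about the fixed x, y, z axes, in that order (R = Rz(yaw) Ry(pitch) Rx(roll)).
In Python, from cell import env, eyes, job_done, boxes_of, regions_of gives the robot as it stands.
- The arm moves only by the tool send_rows, never from a script. Its argument "plan" is text: rows parted by semicolons, each of 5 numbers parted by spaces: the shift along the tool's x, y, z in mm, then the turn about the tool's z in rad, then the finger opening in mm, from 0 to 95.1. In form: x y z roll gripper; .... A call has 1 to 8 rows; each row shifts and turns the pose as measured when the row begins, along the tool's axes as they then stand; what a row does not reach is not made up. A row lasts 1/10 s, in which the tool goes at most 50 mm and 8.59 degrees, less where a joint would pass 70% of its speed; a pose out of reach is approached as far as the arm can. A call with a gripper value outside its range is refused whole. The fingers move at their own pace and stop on an object; the grip force is fixed at half the most. Time passes only in rows, so rows that do not move let the fingers close. It gives the time, the measured TCP pose, the force and the opening at its end, in the units of the state.
- env.state(): the state, without advancing time (a new reading comes with each control period).
- eyes.read_camera(name): name is "side" or "top" or "wrist"; returns a dict with "image" (400x640x3 uint8, red, green, blue), "vertical_fov" (degrees; the focal length in pixels is half the picture's height over the tangent of half this angle, whatever the lens; pixels are square), "cx", "cy" (the principal point, pixels), "extrinsics" (4x4, takes a point from camera to world coordinates). Camera axes: x right, y up, looking along -z (the intrinsics and any distortion apply to the point x, -y, -z); pixel columns grow to the right and rows downward; lengths in mm; the calibration is good to about 2 mm. A picture is of the moment at which its call begins. There is no depth.
- job_done(): hands the job in, once; it reports no verdict.
Trained networks look in a picture, given as the dict that the camera call returned (one of the last four; its "shot" number tells which), for a name from the list of things; names that differ only in an ending like _2 or _b are one class to them, and where a whole thing is asked for, a point or a joint stands for the part that bears it (a point fixed in the world has none). Each returns a list of dicts, best first, with "confidence" (0 to 1); they miss things now and then, are a little off and sometimes report something else, mostly with a low value. They report only what shows in the picture. A call takes as long as a camera call. They do not tell look-alikes from the thing itself.
- boxes_of(target, picture): "bbox" ([left, top, width, height] in pixels, round what is visible of it).
- regions_of(target, picture): "pixels" (400x640 bool, what is visible of it) and "bbox" ([left, top, width, height] in pixels, round what is visible of it).
The state is a dict: "t": time; "joints": joint angles; "qvel": joint speeds; "tau": joint torques, N m; "eef_pos": TCP position; "tcp_rot": TCP orientation; "ft_force": force on the tool from outside, world axes, zero at the start; "moment": the same for the moment, N m; "opening": opening from 0.0 (shut) to 1.0 (fully open).
Only numpy, scipy, OpenCV 4.12 (cv2) and the standard library are available. Lean on these libraries where they do the work, as an engineer would, in place of code of your own. Each camera call takes 0.05 s, during which the arm holds its last target.

## Working session

There is one attempt and no reset: what is moved stays moved. The work goes in short steps, Python scripts to look and compute and a tool call to move; the robot and the scene stay as the last step left them, time stands still between calls to the robot, and variables do not carry over. Pictures are saved under pics/ and viewed, and the job is handed in when it is done.

Besides the shell and the picture viewer there is one more tool, called after "Emit:" as a command line: name --argument value ..., lists and objects as JSON in quotes. send_rows: Moves the arm, as the interface text tells. Its arguments: {"type":"object","properties":{"plan":{"type":"string"}},"required":["plan"]}

```bash
ls; mkdir -p pics; python3 - <<'E'
from cell import env, eyes, boxes_of
import cv2, json
s=env.state(); print({k:(v if not hasattr(v,'tolist') else v.tolist()) for k,v in s.items()})
for n in ["side","top","wrist"]:
    p=eyes.read_camera(n)
    cv2.imwrite(f"pics/{n}0.png",p["image"][:,:,::-1])
    print(n,{k:(v.tolist() if hasattr(v,'tolist') else v) for k,v in p.items() if k!="image"})
    for t in ["station","hasp_end","plug_center","setting_master","ring_gauge","oil_bottle"]:
        try: print(t,[(b["bbox"],round(b["confidence"],2)) for b in boxes_of(t,p)][:4])
        except Exception as e: print(t,e)
E
```

```text
pics
{'t': 0.0, 'joints': [1.0384143437583477, 0.4915614233906353, 1.559465092116956, -1.4287634155992e-05, 1.0916927238628433, -0.10559942738716827], 'qvel': [-0.0006208530553383388, -0.00010051827629691738, 0.0015031807980520583, -1.2353456597614693e-05, -0.0003636670390947795, 0.000397725044000112], 'tau': [0.0008367973714484833, -61.265408992767334, -25.818931460380554, 0.06923109060153365, 0.04813974257558584, -9.551866924084607e-05], 'eef_pos': [258.5695061667379, 568.7302892228004, 214.05520388102224], 'tcp_rot': [-3.1404710077200355, -0.00010614485766136106, 2.7148166319230884], 'ft_force': [-0.7553970233599829, 0.03224374466392588, -0.35435213772667606], 'moment': [0.016159004362195226, 0.004444082207300366, 0.009540969618500388], 'opening': 0.9965475507480633}
side {'vertical_fov': 42.99267993306735, 'cx': 320.2272174007003, 'cy': 194.4874351298374, 'extrinsics': [[0.9943236583438215, 0.03264459531021696, -0.10126595111285704, 406.28002655775356], [-0.10428225732188694, 0.4878556307800127, -0.8666730031125279, -1122.1021597267527], [0.021110975003801914, 0.8723137130145716,
[... 1013 characters left out ...]
4.8, 215.6, 20.3, 17.7], 0.77), ([199.5, 184.9, 18.5, 19.3], 0.72), ([235.6, 200.3, 13.3, 17.8], 0.7)]
setting_master []
ring_gauge [([243.9, 156.1, 14.7, 21.7], 0.48)]
oil_bottle [([421.0, 171.9, 18.1, 18.1], 0.65)]
wrist {'vertical_fov': 64.54086643268397, 'cx': 321.01676192145123, 'cy': 199.24342532115327, 'extrinsics': [[0.41397833386772864, -0.8836803175036867, -0.21847433612367356, 198.24419239089139], [0.9102867255887128, 0.40184465107248935, 0.09949348532143071, 596.7096168692635], [-0.00012769133047893714, -0.24006243533924618, 0.9707574418122744, 385.9901897574518], [0.0, 0.0, 0.0, 1.0]], 'shot': 3}
station []
hasp_end []
plug_center []
setting_master []
ring_gauge []
oil_bottle []
```

View pictures.

```bash
python3 - <<'E'
import cv2
a=cv2.imread("pics/side0.png");b=cv2.imread("pics/top0.png")
cv2.imwrite("pics/sidecrop.png",cv2.resize(a[120:340,240:420],None,fx=4,fy=4,interpolation=cv2.INTER_CUBIC)[:600])
cv2.imwrite("pics/topcrop.png",cv2.resize(b[140:270,180:350],None,fx=4.5,fy=4.5,interpolation=cv2.INTER_CUBIC))
E
```

```text
(no output)
```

View pics/side0.png

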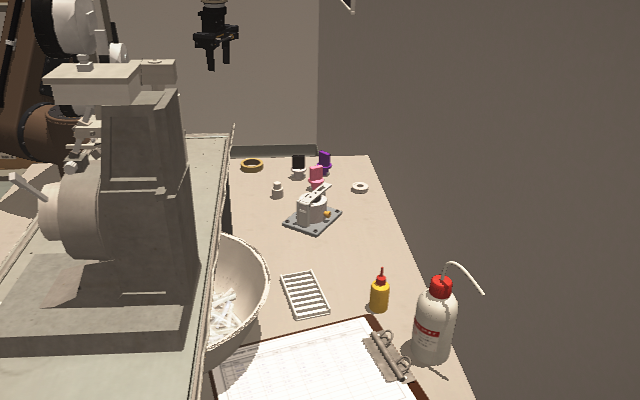

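View pics/top0.png

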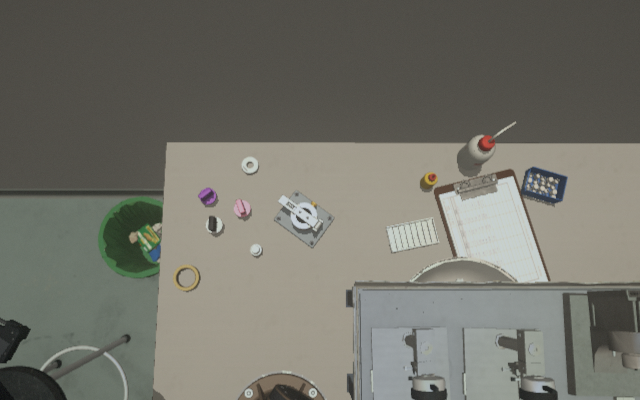

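View pics/sidecrop.png

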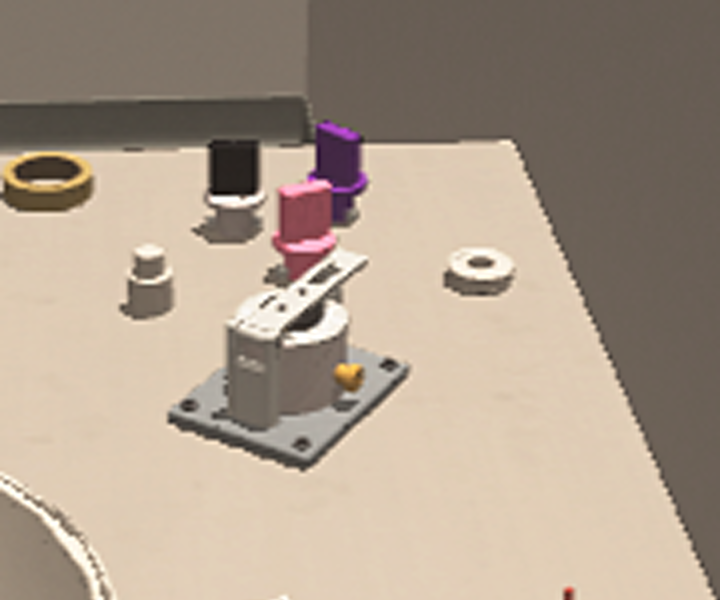

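View pics/topcrop.png

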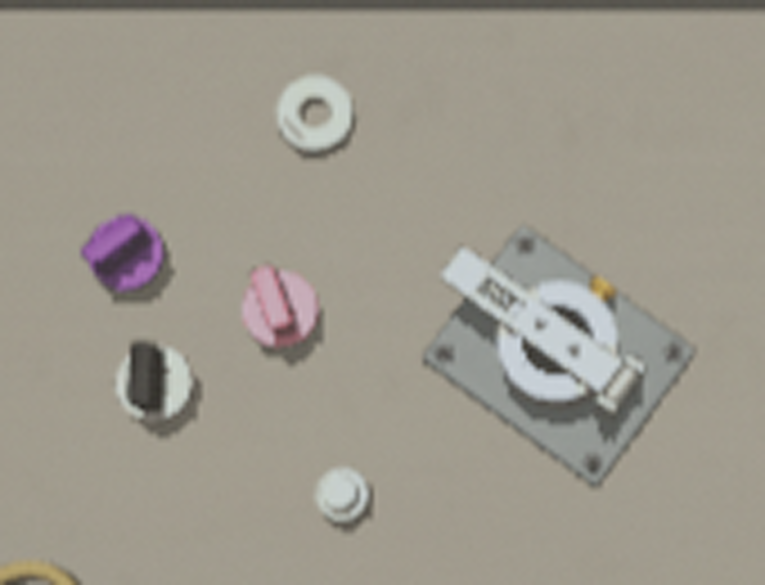

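View pics/wrist0.png

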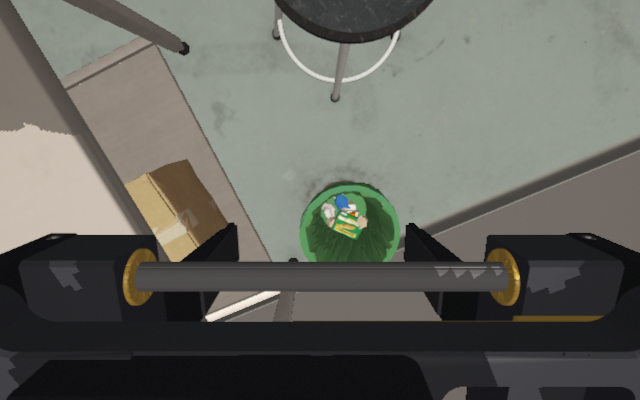

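```bash
cat > h.py <<'E'
import numpy as np, cv2
def K(p):
    f=200/np.tan(np.radians(p["vertical_fov"])/2); return f,p["cx"],p["cy"]
def ray(p,u,v):
    f,cx,cy=K(p); E=np.array(p["extrinsics"]); d=E[:3,:3]@np.array([(u-cx)/f,-(v-cy)/f,-1.]); return E[:3,3],d
def onz(p,u,v,z):
    o,d=ray(p,u,v); return (o+d*(z-o[2])/d[2])
def proj(p,X):
    f,cx,cy=K(p); E=np.array(p["extrinsics"]); c=E[:3,:3].T@(np.asarray(X,float)-E[:3,3]); return np.array([cx+f*c[0]/-c[2], cy+f*c[1]/c[2]])
E
python3 - <<'E'
from h import *
from cell import eyes
p=eyes.read_camera("top")
c=lambda x,y,z:onz(p,180+x/4.5-.4,140+y/4.5-.4,z)
cs=[c(*q,10) for q in [(425,357),(525,228),(695,350),(597,487)]]
for q in cs: print(q.round(1))
print("centre",np.mean(cs,0).round(1)); 
d=(cs[2]+cs[3]-cs[0]-cs[1])/2;print("long",np.linalg.norm(d),np.degrees(np.arctan2(d[1],d[0])))
d=(cs[2]+cs[1]-cs[0]-cs[3])/2;print("sh",np.linalg.norm(d),np.degrees(np.arctan2(d[1],d[0])))
print("collar",c(558,340,60),"hasp end",c(455,262,71),"hinge",c(625,385,74))
print("plug flange",c(157,382,30),"wing top ends",c(146,343,69),c(150,410,69))
for n,q,z in [("pink",(280,308),30),("purple",(127,252),30),("ring",(315,114),14),("master",(342,495),25)]: print(n,c(*q,z).round(1))
E
```

```text
[510.4  19.3  10. ]
[587.2 -38.4  10. ]
[ 514.5 -138.2   10. ]
[434.6 -81.   10. ]
centre [511.7 -59.6  10. ]
long 124.58458673702076 -126.57731953174803
sh 97.21081966708515 -36.25991195021123
collar [512.78086384 -58.99023012  60.        ] hasp end [555.28590585  -1.30946593  71.        ] hinge [485.43069776 -96.44328939  74.        ]
plug flange [493.03503006 170.69005086  30.        ] wing top ends [509.66926415 170.00188462  69.        ] [472.18669327 166.41554354  69.        ]
pink [536.  101.6  30. ]
purple [568.7 190.7  30. ]
ring [655.2  86.2  14. ]
master [428.8  64.3  25. ]
```

```bash
python3 - <<'E'
from h import *
from cell import eyes
p=eyes.read_camera("top"); s=eyes.read_camera("side")
for z in (0,100,200,300,400): print(z, onz(p,350,285,z).round(0), onz(p,550,285,z).round(0),"side", onz(s,232,128,z).round(0),onz(s,230,222,z).round(0), onz(s,205,395,z).round(0))
E
python3 - <<'E'
import cv2
a=cv2.imread("pics/side0.png")
cv2.imwrite("pics/sc2.png",cv2.resize(a[0:260,0:300],None,fx=2.3,fy=2.3,interpolation=cv2.INTER_CUBIC))
E
```

```text
0 [ 339. -179.    0.] [ 338. -700.    0.] side [287. 566.   0.] [310. -52.   0.] [ 296. -562.   -0.]
100 [ 338. -171.  100.] [ 337. -653.  100.] side [304. 315. 100.] [ 324. -211.  100.] [ 313. -645.  100.]
200 [ 336. -164.  200.] [ 335. -606.  200.] side [322.  64. 200.] [ 339. -370.  200.] [ 329. -729.  200.]
300 [ 335. -156.  300.] [ 334. -560.  300.] side [ 340. -187.  300.] [ 353. -529.  300.] [ 345. -812.  300.]
400 [ 333. -149.  400.] [ 333. -513.  400.] side [ 358. -438.  400.] [ 367. -689.  400.] [ 362. -895.  400.]
```

View pics/sc2.png

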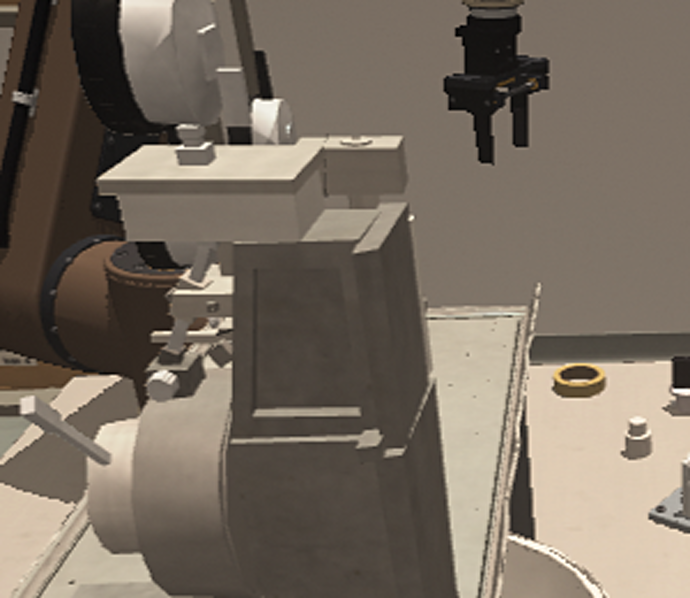

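```bash
cat >> h.py <<'E'
def rows(pos,yaw,target,tyaw,n,grip,nd=0):
    """straight path in world, yaw linear; prints rows in tool axes"""
    pos=np.array(pos,float); out=[]; y=yaw; cur=pos.copy(); T=np.array(target,float)
    for i in range(n):
        d=(T-cur)/(n-i); dy=(tyaw-y)/(n-i)
        c,s=np.cos(y),np.sin(y)
        r=[round(d[0]*c+d[1]*s,nd),round(d[0]*s-d[1]*c,nd),round(-d[2],nd)]
        rr=round(-dy,3); out.append("%g %g %g %g %g"%(*r,rr,grip))
        cur+=np.array([r[0]*c+r[1]*s, r[0]*s-r[1]*c, -r[2]]); y-=rr
    for k in range(0,n,8): print("; ".join(out[k:k+8]))
def st():
    from cell import env
    s=env.state(); print("t %.2f"%s["t"],np.round(s["eef_pos"],1),np.round(s["tcp_rot"],4),"F",np.round(s["ft_force"],1),"op %.3f"%s["opening"], "q",np.round(s["joints"],2)); return s
C=np.array([512,-59.5]); A=np.radians(-126.4)
def stn(x,y,z,C=C,A=A): return np.array([C[0]+x*np.cos(A)-y*np.sin(A),C[1]+x*np.sin(A)+y*np.cos(A),z])
E
python3 - <<'E'
from h import *
s=st(); rows(s["eef_pos"],s["tcp_rot"][2],stn(-63,0,190),A+np.pi,14,50)
E
```

```text
t 1.20 [258.7 569.  214.7] [ 3.1415 -0.      2.7148] F [-0.2  0.4  0.1] op 1.001 q [ 1.04  0.49  1.56  0.    1.09 -0.11]
-36 -29 2 0.127 50; -39 -24 2 0.127 50; -42 -19 2 0.127 50; -44 -14 2 0.127 50; -46 -8 2 0.127 50; -46 -2 2 0.127 50; -46 4 2 0.127 50; -45 10 2 0.127 50
-44 15 1 0.127 50; -41 21 2 0.127 50; -38 26 1 0.127 50; -35 30 2 0.127 50; -31 35 1 0.128 50; -25 38 2 0.127 50
```

Plug candidates in the top view are black wing/white body (214,225), pink (242,209) and purple (207,197). The brass ring at (187,278) and the white ring gauge at (249,165) are other things. The black-winged plug is the one wanted, and the crop confirms it. The hasp strap's free end is at (281,198) in the top view.

Emit:
send_rows --plan "-36 -29 2 0.127 50; -39 -24 2 0.127 50; -42 -19 2 0.127 50; -44 -14 2 0.127 50; -46 -8 2 0.127 50; -46 -2 2 0.127 50; -46 4 2 0.127 50; -45 10 2 0.127 50"

```text
t: 2.0
eef_pos: [423.1, 229.8, 197.9]
tcp_rot: [3.138, -0.003, 1.669]
ft_force: [1.0, 0.1, -0.3]
opening: 0.529
```

Emit:
send_rows --plan "-44 15 1 0.127 50; -41 21 2 0.127 50; -38 26 1 0.127 50; -35 30 2 0.127 50; -31 35 1 0.128 50; -25 38 2 0.127 50"

```text
t: 2.6
eef_pos: [540.8, -34.2, 189.7]
tcp_rot: [3.139, -0.007, 0.873]
ft_force: [1.2, 0.9, -0.0]
opening: 0.526
```

```bash
python3 - <<'E'
from h import *
from cell import eyes
s=st(); p=eyes.read_camera("wrist"); cv2.imwrite("pics/w1.png",p["image"][:,:,::-1])
np.save("pw1.npy",p,allow_pickle=True)
print(np.array(p["extrinsics"]).round(2))
for n,X in [("end",stn(-63,0,71)),("tip",stn(-74,0,71)),("mouth",stn(0,0,60)),("hinge",stn(44,0,74)),("tcp",s["eef_pos"]),("c1",stn(-64,50,10)),("c2",stn(-64,-50,10)),("c3",stn(64,50,10)),("c4",stn(64,-50,10))]: print(n,proj(p,X).round(0))
E
```

```text
t 2.60 [540.8 -34.2 189.7] [ 3.1388 -0.0066  0.8731] F [ 1.2  0.9 -0. ] op 0.526 q [-0.19  0.4   1.8   0.01  0.94  0.51]
[[ 7.7000e-01  6.3000e-01  1.5000e-01  5.8349e+02]
 [-6.4000e-01  7.4000e-01  1.8000e-01  1.6640e+01]
 [ 0.0000e+00 -2.3000e-01  9.7000e-01  3.6146e+02]
 [ 0.0000e+00  0.0000e+00  0.0000e+00  1.0000e+00]]
end [310. 169.]
tip [309. 157.]
mouth [314. 230.]
hinge [317. 277.]
tcp [320. 241.]
c1 [356. 158.]
c2 [266. 163.]
c3 [360. 264.]
c4 [277. 269.]
```

View pics/w1.png

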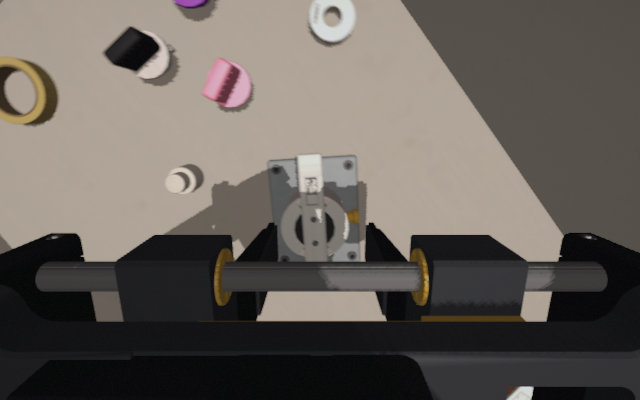

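Emit:
send_rows --plan "0 0 0 0 50; 0 0 0 0 50"

```text
t: 2.85
eef_pos: [543.8, -41.6, 188.8]
tcp_rot: [3.137, -0.006, 0.858]
ft_force: [0.5, 0.0, 0.3]
opening: 0.526
```

```bash
python3 - <<'E'
from h import *
s=st(); rows(s["eef_pos"],s["tcp_rot"][2],stn(-63,0,100),A+np.pi,5,44)
E
```

```text
t 2.85 [543.8 -41.6 188.8] [ 3.137  -0.0062  0.8584] F [0.5 0.  0.3] op 0.526 q [-0.2   0.41  1.79  0.    0.94  0.51]
6 -3 18 -0.015 44; 6 -3 18 -0.016 44; 6 -4 18 -0.015 44; 5 -3 17 -0.016 44; 6 -3 18 -0.015 44
```

Emit:
send_rows --plan "6 -3 18 -0.015 44; 6 -3 18 -0.016 44; 6 -4 18 -0.015 44; 5 -3 17 -0.016 44; 4 -2 12 -0.015 44; 0 0 0 0 44"

```text
t: 3.45
eef_pos: [548.1, -3.0, 105.0]
tcp_rot: [3.135, -0.007, 0.953]
ft_force: [-0.6, -0.9, 0.4]
opening: 0.462
```

```bash
python3 - <<'E'
from h import *
s=st(); rows(s["eef_pos"],s["tcp_rot"][2],stn(-63,0,49),A+np.pi,4,44)
E
```

```text
t 3.45 [548.1  -3.  105. ] [ 3.1347 -0.007   0.9529] F [-0.6 -0.9  0.4] op 0.462 q [-0.13  0.52  1.87  0.    0.74  0.49]
-1 1 14 0.004 44; -1 1 14 0.004 44; -1 1 14 0.005 44; -1 1 14 0.004 44
```

Emit:
send_rows --plan "-2 1 14 0.005 44; -2 1 14 0.005 44; -1 1 12 0.005 44; 0 0 8 0 44; 0 0 0 0 44"

```text
t: 3.95
eef_pos: [549.2, -7.0, 58.3]
tcp_rot: [3.131, -0.009, 0.941]
ft_force: [0.4, 0.2, 0.0]
opening: 0.461
```

```bash
python3 - <<'E'
from h import *
s=st(); rows(s["eef_pos"],s["tcp_rot"][2],stn(-63,0,49),A+np.pi,1,44,1)
from cell import eyes
p=eyes.read_camera("wrist"); cv2.imwrite("pics/w2.png",p["image"][:,:,::-1])
p=eyes.read_camera("side"); cv2.imwrite("pics/s2.png",cv2.resize(p["image"][100:260,230:400,::-1],None,fx=4,fy=4))
E
```

```text
t 3.95 [549.2  -7.   58.3] [ 3.1312 -0.0092  0.9414] F [0.4 0.2 0. ] op 0.461 q [-0.13  0.59  1.9   0.01  0.64  0.49]
-1.4 1.2 9.3 0.006 44
```

View pics/w2.png

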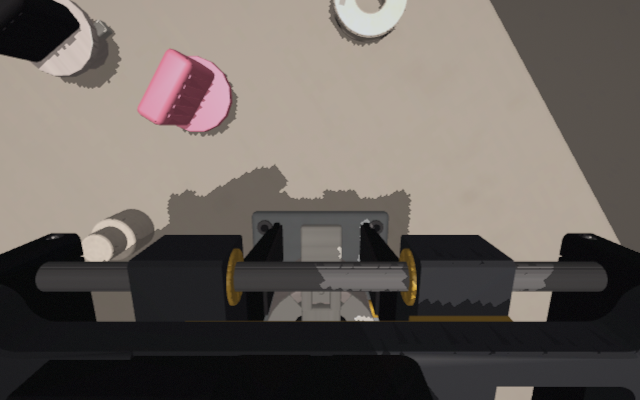

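View pics/s2.png

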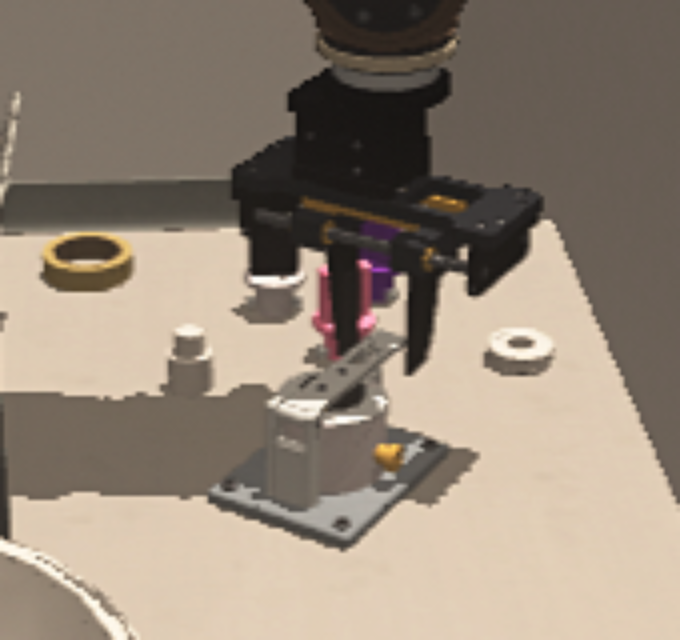

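The fingers straddle the strap end: the strap spans columns 302-341 and the fingers sit at 275 and 368. Next I lower and pinch.

Emit:
send_rows --plan "-1 1 9 0 44; 0 0 0 0 0; 0 0 0 0 0; 0 0 0 0 0; 0 0 0 0 0; 0 0 0 0 0"

```text
t: 4.65
eef_pos: [548.8, -7.3, 50.5]
tcp_rot: [3.133, -0.01, 0.941]
ft_force: [1.2, -2.7, -0.2]
opening: 0.228
```

```bash
python3 - <<'E'
from h import *
s=st()
E
```

```text
t 4.65 [548.8  -7.3  50.5] [ 3.1327 -0.0098  0.9409] F [ 1.2 -2.7 -0.2] op 0.228 q [-0.14  0.6   1.91  0.01  0.62  0.49]
```

Emit:
send_rows --plan "-0.5 0 -10.7 0 0; -1.6 0 -10.6 0 0; -2.6 0 -10.4 0 0; -3.7 0 -10.1 0 0; -4.7 0 -9.6 0 0"

```text
t: 5.15
eef_pos: [539.8, -19.4, 105.4]
tcp_rot: [3.133, -0.009, 0.941]
ft_force: [0.7, -5.2, -5.8]
opening: 0.228
```

```bash
cat >> h.py <<'E'
def arcstate(s):
    R=cv2.Rodrigues(np.zeros(3))[0]
    p=np.array(s["eef_pos"])+np.array([0,0,19.]); d=p[:2]-C; x=d@[np.cos(A),np.sin(A)]; y=d@[-np.sin(A),np.cos(A)]
    X,Z=44-x,p[2]-68; th=np.arctan2(Z,X); print("st x %.1f y %.1f z %.1f th %.3f r %.1f"%(x,y,p[2],th,np.hypot(X,Z))); return x,y,p[2],th
def arc(s,th1,n):
    x,y,z,th=arcstate(s); out=[]
    for i in range(n):
        t=th+(th1-th)*(i+1)/n; nx,nz=44-107*np.cos(t),68+107*np.sin(t)
        out.append("%.1f %.1f %.1f 0 0"%(-(nx-x),y/n,-(nz-z))); x,z=nx,nz   # tool y = world(sin,-cos)
    print("; ".join(out))
E
python3 - <<'E'
from h import *
s=st(); arc(s,1.2,6)
E
```

```text
t 5.15 [539.8 -19.4 105.4] [ 3.1327 -0.0089  0.9409] F [ 0.7 -5.2 -5.8] op 0.228 q [-0.16  0.51  1.89  0.01  0.73  0.47]
st x -48.7 y -1.4 z 124.4 th 0.546 r 108.5
-7.9 -0.2 -8.8 0 0; -7.6 -0.2 -8.8 0 0; -8.5 -0.2 -8.0 0 0; -9.3 -0.2 -7.0 0 0; -10.0 -0.2 -5.9 0 0; -10.6 -0.2 -4.8 0 0
```

Emit:
send_rows --plan "-7.5 0 -9 0 0; -7.6 0 -8.8 0 0; -8.5 0 -8 0 0; -9.3 0 -7 0 0; -10 0 -5.9 0 0; -10.6 0 -4.8 0 0"

```text
t: 5.75
eef_pos: [505.3, -66.2, 152.9]
tcp_rot: [3.131, -0.011, 0.94]
ft_force: [3.9, -1.6, -8.6]
opening: 0.229
```

```bash
sed -i 's|y/n,-(nz-z)|-0.0,-(nz-z)|' h.py; python3 - <<'E'
from h import *
s=st(); arc(s,2.1,8)
E
```

```text
t 5.75 [505.3 -66.2 152.9] [ 3.131  -0.0106  0.94  ] F [ 3.9 -1.6 -8.6] op 0.229 q [-0.26  0.4   1.92  0.01  0.81  0.36]
st x 9.4 y -1.4 z 171.9 th 1.249 r 109.5
-11.8 -0.0 -0.6 0 0; -11.2 -0.0 -1.8 0 0; -11.4 -0.0 -0.6 0 0; -11.4 -0.0 0.6 0 0; -11.2 -0.0 1.8 0 0; -11.0 -0.0 3.0 0 0; -10.6 -0.0 4.1 0 0; -10.1 -0.0 5.2 0 0
```

Emit:
send_rows --plan "-11.8 0 -0.6 0 0; -11.2 0 -1.8 0 0; -11.4 0 -0.6 0 0; -11.4 0 0.6 0 0; -11.2 0 1.8 0 0; -11 0 3 0 0; -10.6 0 4.1 0 0; -10.1 0 5.2 0 0"

```text
t: 6.55
eef_pos: [449.2, -143.7, 143.0]
tcp_rot: [3.127, -0.013, 0.941]
ft_force: [0.8, 1.1, -0.6]
opening: 0.197
```

```bash
python3 - <<'E'
from h import *
s=st(); arc(s,2.3,2)
from cell import eyes
p=eyes.read_camera("side"); cv2.imwrite("pics/s3.png",cv2.resize(p["image"][60:260,200:400,::-1],None,fx=3,fy=3))
E
```

```text
t 6.55 [ 449.2 -143.7  143. ] [ 3.1267 -0.0131  0.9407] F [ 0.8  1.1 -0.6] op 0.197 q [-0.46  0.37  2.02  0.02  0.74  0.16]
st x 105.1 y -0.6 z 162.0 th 2.147 r 112.1
-3.9 -0.0 9.0 0 0; -6.3 -0.0 5.2 0 0
```

View pics/s3.png

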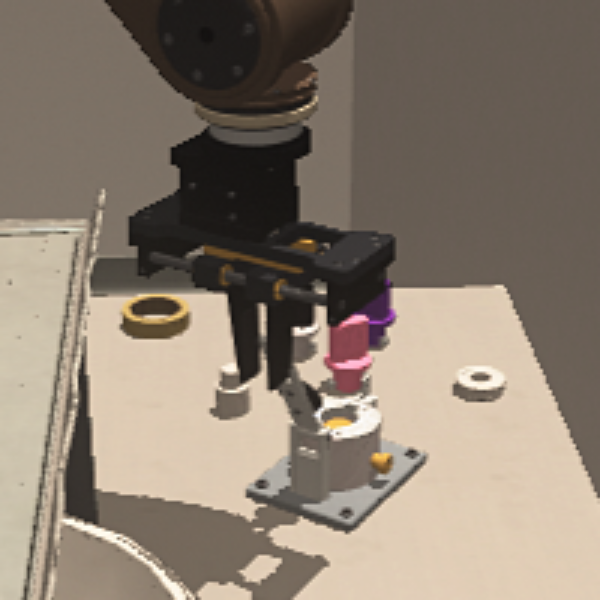

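Emit:
send_rows --plan "0 0 0 0 44; 0 0 0 0 44; 0 0 -15 0 44; 0 0 -18 0 44; 10 0 -18 0 0; 20 0 0 0 0; 25 0 0 0 0; 20 0 0 0 0"

```text
t: 7.4
eef_pos: [490.4, -83.0, 193.8]
tcp_rot: [3.134, -0.01, 0.938]
ft_force: [-1.0, -0.2, 0.7]
opening: 0.18
```

```bash
python3 - <<'E'
from h import *
from cell import eyes
s=st(); arcstate(s)
p=eyes.read_camera("side"); cv2.imwrite("pics/s4.png",cv2.resize(p["image"][60:260,200:400,::-1],None,fx=3,fy=3))
E
```

```text
t 7.40 [490.4 -83.  193.8] [ 3.1344 -0.0105  0.9381] F [-1.  -0.2  0.7] op 0.180 q [-0.3   0.33  1.9   0.01  0.9   0.32]
st x 31.7 y -3.4 z 212.8 th 1.486 r 145.4
```

View pics/s4.png

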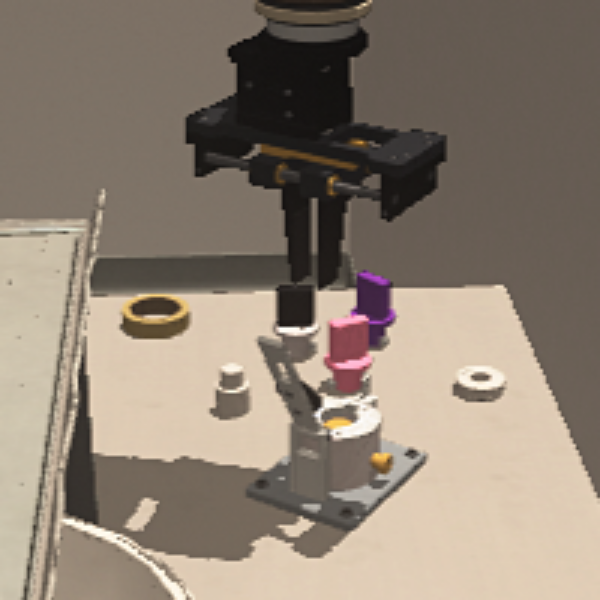

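```bash
python3 - <<'E'
from h import *
from cell import eyes
p=eyes.read_camera("side")
for th in (1.7,1.9,2.1,2.3,2.75): print(th,((proj(p,stn(44-118*np.cos(th),0,68+118*np.sin(th)))-[200,60])*3).round(0))
# push path
x0,z0=31.7,193.8
for th in (1.9,2.1,2.25,2.4,2.55,2.68,2.78):
    r=65;u=np.array([-np.cos(th),np.sin(th)]);n=np.array([-np.sin(th),-np.cos(th)])
    P=np.array([44,68])+r*u+3*n-[10,0]; print(th,P.round(1))
E
```

```text
1.7 [298. 305.]
1.9 [282. 324.]
2.1 [265. 347.]
2.3 [251. 374.]
2.75 [228. 444.]
1.9 [ 52.2 130.5]
2.1 [ 64.2 125.6]
2.25 [ 72.5 120.5]
2.4 [ 79.9 114.1]
2.55 [ 86.3 106.7]
2.68 [90.9 99.6]
2.78 [93.7 93.8]
```

Emit:
send_rows --plan "0 1 15 0 0; 0 1 15 0 0; 0 0 15 0 0; 0 0 12 0 0; 0 0 0 0 0"

```text
t: 8.0
eef_pos: [490.9, -84.0, 133.9]
tcp_rot: [3.137, -0.009, 0.944]
ft_force: [-0.3, -0.1, -0.1]
opening: 0.004
```

```bash
python3 - <<'E'
from h import *
s=st(); arcstate(s)
E
```

```text
t 8.00 [490.9 -84.  133.9] [ 3.1367 -0.009   0.9443] F [-0.3 -0.1 -0.1] op 0.004 q [-0.31  0.42  1.96  0.01  0.76  0.31]
st x 32.2 y -2.4 z 152.9 th 1.433 r 85.7
```

Emit:
send_rows --plan "-10 0 1 0 0; -10 0 2 0 0; -12 0 5 0 0; -8 0 5 0 0; -7.5 0 6.5 0 0; -6 0 7 0 0; -4 0 6 0 0; 0 0 0 0 0"

```text
t: 8.8
eef_pos: [454.0, -136.0, 99.7]
tcp_rot: [3.135, -0.009, 0.943]
ft_force: [-0.3, -0.1, 0.5]
opening: 0.01
```

```bash
python3 - <<'E'
from h import *
from cell import eyes
s=st(); arcstate(s)
p=eyes.read_camera("side"); cv2.imwrite("pics/s5.png",cv2.resize(p["image"][60:260,200:400,::-1],None,fx=3,fy=3))
E
```

```text
t 8.80 [ 454.  -136.    99.7] [ 3.1349 -0.0094  0.9431] F [-0.3 -0.1  0.5] op 0.010 q [-0.44  0.45  2.05  0.01  0.64  0.18]
st x 96.0 y -1.3 z 118.7 th 2.369 r 72.7
```

View pics/s5.png

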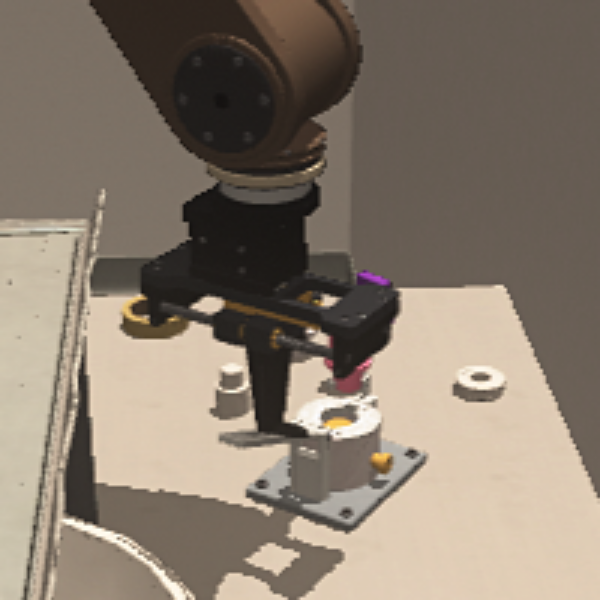

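Emit:
send_rows --plan "0 0 4 0 0; 0 0 3 0 0; 0 0 2 0 0; 0 0 0 0 0"

```text
t: 9.25
eef_pos: [454.8, -135.9, 98.4]
tcp_rot: [3.129, -0.009, 0.946]
ft_force: [-3.9, 0.2, 5.2]
opening: 0.008
```

```bash
python3 - <<'E'
from h import *
from cell import eyes
s=st(); arcstate(s)
p=eyes.read_camera("side"); cv2.imwrite("pics/s6.png",cv2.resize(p["image"][160:240,240:360,::-1],None,fx=6,fy=6))
for th in (2.6,2.65,2.7,2.75,2.8): print(th,((proj(p,stn(44-118*np.cos(th),0,68+118*np.sin(th)))-[240,160])*6).round(0))
E
```

```text
t 9.25 [ 454.8 -135.9   98.4] [ 3.1292 -0.0089  0.9462] F [-3.9  0.2  5.2] op 0.008 q [-0.43  0.45  2.05  0.01  0.63  0.18]
st x 95.5 y -0.7 z 117.4 th 2.377 r 71.3
2.6 [227. 241.]
2.65 [223. 257.]
2.7 [219. 273.]
2.75 [216. 288.]
2.8 [213. 304.]
```

View pics/s6.png

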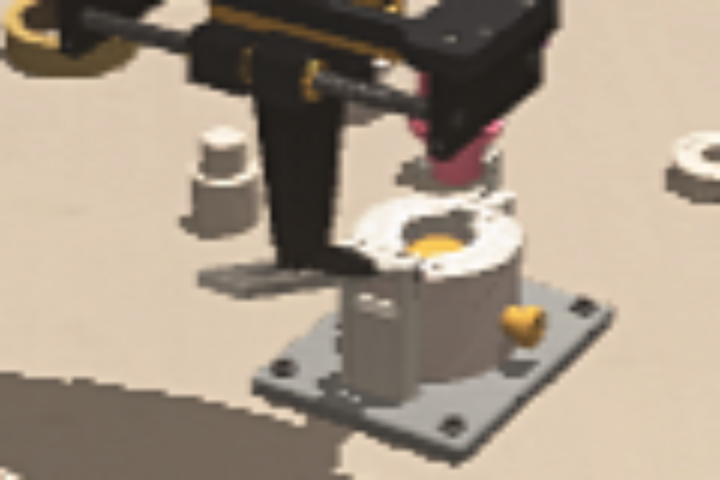

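```bash
python3 - <<'E'
from h import *
s=st(); p=np.array(s["eef_pos"]); rows([p[0],p[1],185],s["tcp_rot"][2],[475,130,185],0.15,8,60)
E
```

```text
t 9.30 [ 454.9 -135.9   98.3] [ 3.1289 -0.009   0.9463] F [-5.2 -0.4 13.3] op 0.004 q [-0.43  0.45  2.05  0.01  0.63  0.18]
28 -17 -0 0.1 60; 27 -20 -0 0.099 60; 24 -23 -0 0.1 60; 22 -25 -0 0.099 60; 20 -27 -0 0.1 60; 17 -29 -0 0.099 60; 13 -30 -0 0.1 60; 11 -32 -0 0.099 60
```

Emit:
send_rows --plan "0 0 -20 0 0; 0 0 -25 0 0; 0 0 -25 0 20; 0 0 -10 0 60"

```text
t: 9.7
eef_pos: [453.7, -134.6, 180.3]
tcp_rot: [3.131, -0.009, 0.948]
ft_force: [-0.4, -0.4, -0.1]
opening: 0.122
```

Emit:
send_rows --plan "28 -17 0 0.1 60; 27 -20 0 0.1 60; 24 -23 0 0.1 60; 22 -25 0 0.1 60; 20 -27 0 0.1 60; 17 -29 0 0.1 60; 10 -22 0 0.1 60; 0 0 0 0 60"

```text
t: 10.5
eef_pos: [474.2, 97.9, 178.7]
tcp_rot: [3.137, -0.016, 0.22]
ft_force: [1.1, 0.6, -0.3]
opening: 0.626
```

```bash
python3 - <<'E'
from h import *
from cell import eyes
s=st()
t=eyes.read_camera("top"); cv2.imwrite("pics/t7.png",cv2.resize(t["image"][140:270,180:350,::-1],None,fx=4.5,fy=4.5,interpolation=cv2.INTER_CUBIC))
p=eyes.read_camera("wrist"); cv2.imwrite("pics/w7.png",p["image"][:,:,::-1])
np.save("w7.npy",p,allow_pickle=True)
c,a=np.array([492,169.5]),0.096
for x,y,z in [(18,7,69),(18,-7,69),(-18,7,69),(-18,-7,69),(0,0,30)]:
    print((x,y,z),proj(p,[c[0]+x*np.cos(a)-y*np.sin(a),c[1]+x*np.sin(a)+y*np.cos(a),z]).round(0))
E
```

```text
t 10.50 [474.2  97.9 178.7] [ 3.1373 -0.0158  0.2201] F [ 1.1  0.6 -0.3] op 0.626 q [ 0.07  0.33  1.95 -0.    0.84  1.42]
(18, 7, 69) [239. 141.]
(18, -7, 69) [255. 143.]
(-18, 7, 69) [236. 181.]
(-18, -7, 69) [251. 183.]
(0, 0, 30) [254. 158.]
```

View pics/w7.png

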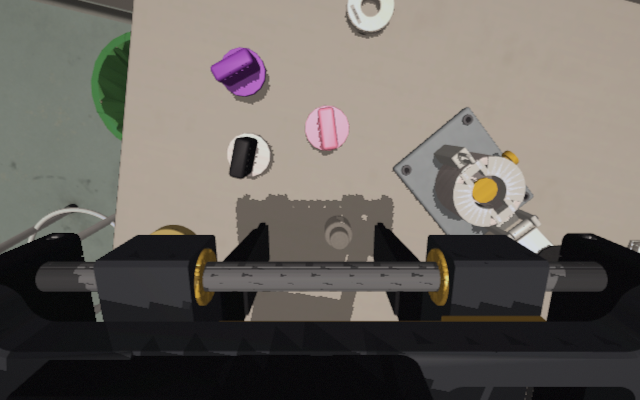

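View pics/t7.png

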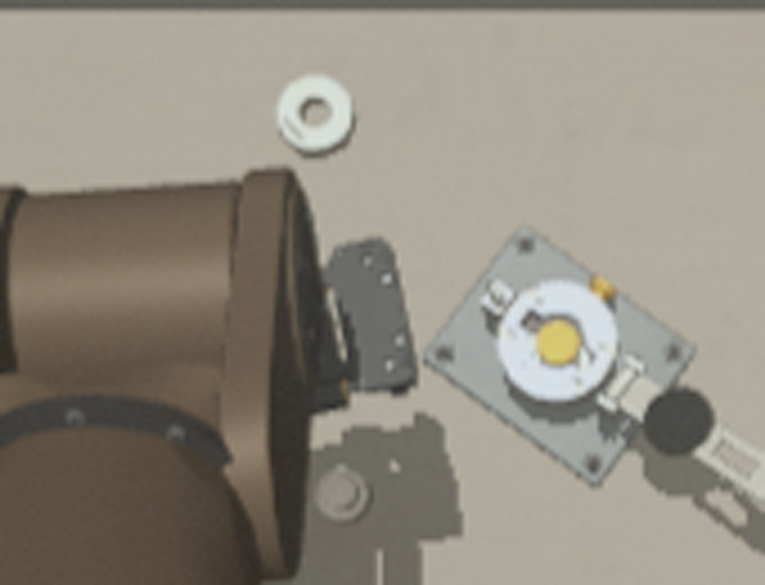

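```bash
python3 - <<'E'
import cv2
a=cv2.imread("pics/w7.png")
cv2.imwrite("pics/w7c.png",cv2.resize(a[115:200,205:300],None,fx=7,fy=7,interpolation=cv2.INTER_CUBIC))
cv2.imwrite("pics/w7d.png",cv2.resize(a[100:260,390:560],None,fx=4,fy=4,interpolation=cv2.INTER_CUBIC)[:600])
E
```

```text
(no output)
```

View pics/w7c.png

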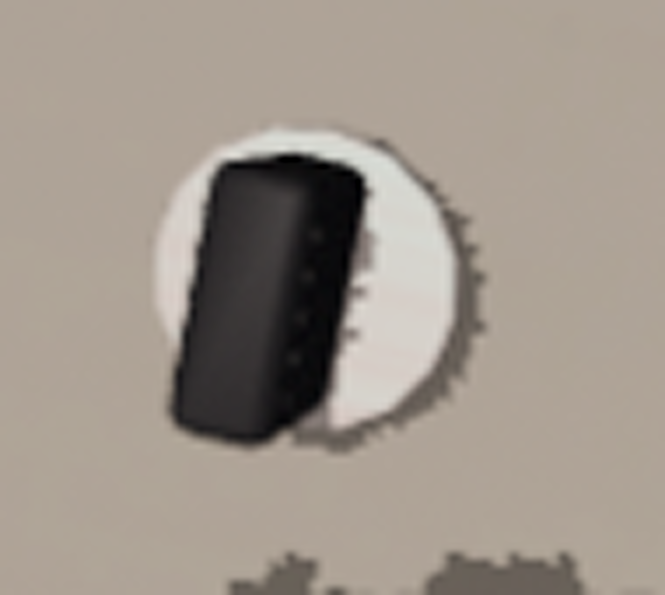

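View pics/w7d.png

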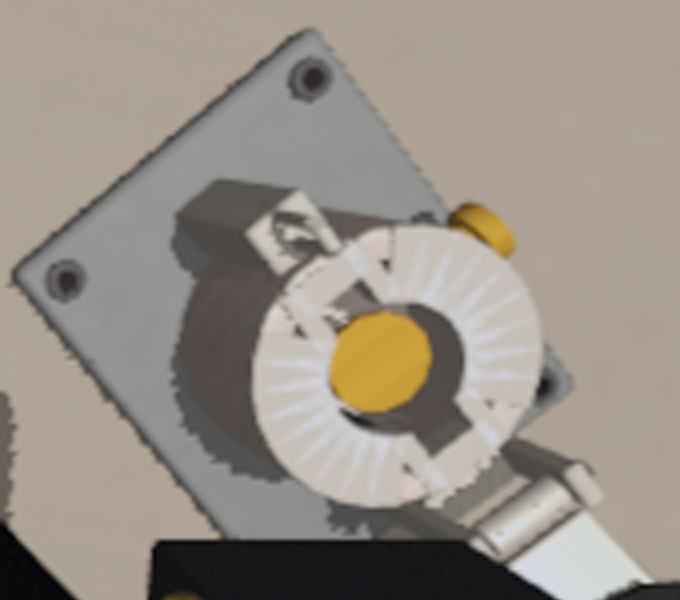

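```bash
python3 - <<'E'
from h import *
p=np.load("w7.npy",allow_pickle=True).item()
g=lambda x,y,z:onz(p,205+x/7-.43,115+y/7-.43,z)
a,b,c,d=[g(*q,69) for q in [(218,165),(305,168),(172,428),(268,435)]]
print("wing ctr",np.mean([a,b,c,d],0),"ang L",np.arctan2(*(a-c)[1::-1]),"R",np.arctan2(*(b-d)[1::-1]),np.linalg.norm(a-c),np.linalg.norm(a-b))
print("flange",g(306,280,29),np.linalg.norm(g(155,280,30)-g(458,280,30)))
k=lambda x,y,z:onz(p,390+x/4-.38,100+y/4-.38,z)
print("collar",k(397,365,60),np.linalg.norm(k(252,365,60)-k(543,365,60)))
g1=(k(365,272,60)+0); 
cor=[k(*q,10) for q in [(12,275),(312,30),(572,382)]]
print([x.round(1) for x in cor]); v=cor[1]-cor[0]; print("y-edge ang",np.degrees(np.arctan2(v[1],v[0])),np.linalg.norm(v)); v=cor[2]-cor[1];print("x-edge",np.degrees(np.arctan2(v[1],v[0])),np.linalg.norm(v)); print("ctr",(cor[0]+cor[2])/2)
E
```

```text
wing ctr [494.93221161 175.47468487  69.        ] ang L -0.010895572176764005 R 0.03284245493761486 34.04199136982345 10.833090283298127
flange [493.94894442 175.78509856  29.        ] 43.505566175529395
collar [514.56930386 -56.36938436  60.        ] 68.52051172708114
[array([511.2,  24.9,  10. ]), array([589.9, -33.8,  10. ]), array([ 516.8, -134.2,   10. ])]
y-edge ang -36.71466305750258 98.13967417737246
x-edge -126.04377182354987 124.20774753809484
ctr [514.00242723 -54.63384453  10.        ]
```

```bash
python3 - <<'E'
from h import *
s=st(); rows(s["eef_pos"],s["tcp_rot"][2],[460,173,150],0.06,5,60)
E
```

```text
t 10.60 [474.   95.9 178.7] [ 3.1369 -0.0152  0.2235] F [-0.4 -0.4  0.1] op 0.626 q [ 0.06  0.33  1.95 -0.    0.84  1.41]
1 -16 6 0.033 60; 0 -16 6 0.033 60; -0 -15 6 0.032 60; -1 -16 5 0.033 60; -2 -15 6 0.032 60
```

Emit:
send_rows --plan "1 -16 6 0.033 60; 0 -16 6 0.033 60; 0 -15 6 0.032 60; -1 -13 5 0.03 60; -1 -6 3 0.01 60; 0 0 0 0 60; 0 0 0 0 60; 0 0 0 0 60"

```text
t: 11.4
eef_pos: [462.6, 155.1, 150.6]
tcp_rot: [3.138, -0.015, 0.088]
ft_force: [0.5, 0.4, 0.9]
opening: 0.631
```

```bash
python3 - <<'E'
from h import *
from cell import eyes
s=st()
p=eyes.read_camera("wrist"); s=st(); cv2.imwrite("pics/w8.png",p["image"][:,:,::-1])
np.save("w8.npy",p,allow_pickle=True)
E
```

```text
t 11.40 [462.6 155.1 150.6] [ 3.1377 -0.0147  0.0876] F [0.5 0.4 0.9] op 0.631 q [ 0.19  0.38  1.97 -0.01  0.78  1.68]
t 11.45 [462.6 155.  150.6] [ 3.1377 -0.0147  0.0875] F [-0.1 -0.1 -0.4] op 0.635 q [ 0.19  0.38  1.97 -0.01  0.78  1.68]
```

View pics/w8.png

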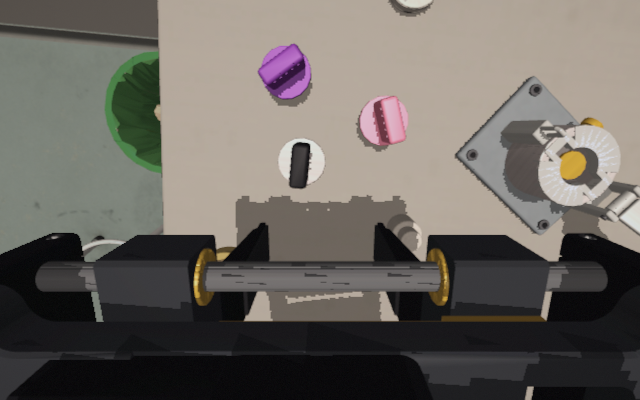

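```bash
python3 - <<'E'
import cv2
a=cv2.imread("pics/w8.png")
cv2.imwrite("pics/w8c.png",cv2.resize(a[130:195,265:340],None,fx=8,fy=8,interpolation=cv2.INTER_CUBIC))
cv2.imwrite("pics/w8d.png",cv2.resize(a[70:240,450:640],None,fx=3.5,fy=3.5,interpolation=cv2.INTER_CUBIC))
E
```

```text
(no output)
```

View pics/w8c.png

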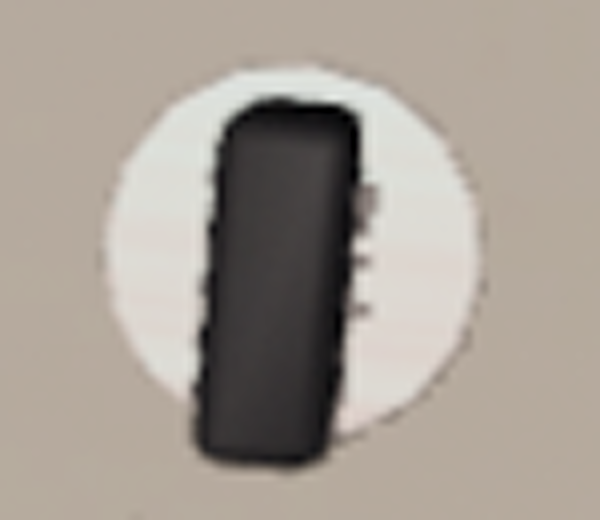

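View pics/w8d.png

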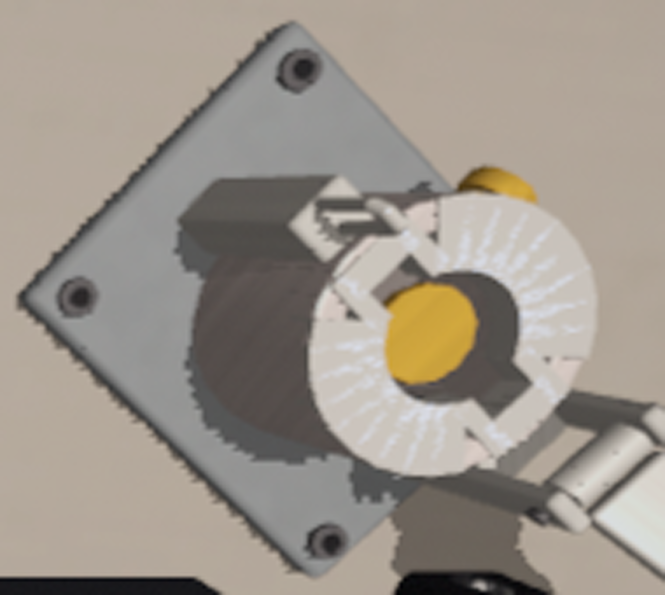

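```bash
python3 - <<'E'
from h import *
p=np.load("w8.npy",allow_pickle=True).item()
g=lambda x,y,z:onz(p,265+x/8-.44,130+y/8-.44,z)
print("flange",g(291.5,252,30),np.linalg.norm(g(103,252,30)-g(480,252,30)))
a,b=g(286,118,69),g(262,455,69); print("wing ctr",(a+b)/2,np.linalg.norm(a-b),"ang",np.arctan2(*(a-b)[1::-1]))
k=lambda x,y,z:onz(p,450+x/3.5-.36,70+y/3.5-.36,z)
print("collar",k(454,333.5,60),np.linalg.norm(k(310,333,60)-k(598,333,60)))
cor=[k(*q,10) for q in [(20,300),(293,20),(312,577)]]
print([x.round(1) for x in cor]); v=cor[1]-cor[0]; print("y-edge ang",np.degrees(np.arctan2(v[1],v[0])),np.linalg.norm(v)); v=cor[2]-cor[0];print("x-edge",np.degrees(np.arctan2(v[1],v[0])),np.linalg.norm(v)); print("ctr",(cor[1]+cor[2])/2)
E
```

```text
flange [494.35507173 175.80637669  30.        ] 43.494027725152144
wing ctr [494.91343688 175.37762449  69.        ] 34.005159963518366 ang 0.0008757886297767263
collar [514.73656688 -57.08706438  60.        ] 68.83780605181707
[array([510.9,  25.9,  10. ]), array([590.5, -33.1,  10. ]), array([437.3, -76.1,  10. ])]
y-edge ang -36.53040654094974 99.06267092448577
x-edge -125.81250541191271 125.74538546938237
ctr [513.91364245 -54.56372825  10.        ]
```

```bash
python3 - <<'E'
from h import *
s=st(); rows(s["eef_pos"],s["tcp_rot"][2],[494.5,174,85],0.005,4,60)
E
```

```text
t 11.45 [462.6 155.  150.6] [ 3.1377 -0.0147  0.0875] F [-0.1 -0.1 -0.4] op 0.635 q [ 0.19  0.38  1.97 -0.01  0.78  1.68]
8 -4 16 0.021 60; 8 -4 17 0.02 60; 8 -4 16 0.021 60; 9 -5 17 0.02 60
```

Emit:
send_rows --plan "8 -4 16 0.021 60; 8 -4 17 0.02 60; 8 -4 14 0.02 60; 6 -3 8 0.015 60; 0 0 0 0 60; 0 0 0 0 60"

```text
t: 12.05
eef_pos: [495.1, 170.1, 96.1]
tcp_rot: [3.139, -0.019, 0.009]
ft_force: [0.2, -0.1, 0.7]
opening: 0.633
```

```bash
python3 - <<'E'
from h import *
s=st(); rows(s["eef_pos"],s["tcp_rot"][2],[494.5,174,38],0.005,4,60,1)
from cell import eyes
p=eyes.read_camera("wrist"); cv2.imwrite("pics/w9.png",p["image"][:,:,::-1])
E
```

```text
t 12.05 [495.1 170.1  96.1] [ 3.1393 -0.0186  0.0086] F [ 0.2 -0.1  0.7] op 0.633 q [ 0.21  0.5   1.94 -0.01  0.68  1.78]
-0.1 -1 14.5 0.001 60; -0.1 -1 14.5 0.001 60; -0.2 -0.9 14.5 0.001 60; -0.1 -1 14.6 0.001 60
```

View pics/w9.png

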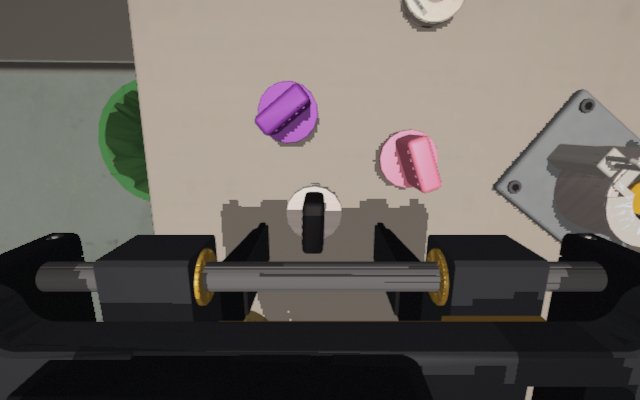

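Emit:
send_rows --plan "0 -1 14 0 60; 0 -1 14 0 60; 0 -1 12 0 60; 0 -1 8 0 60; 0 0 0 0 60; 0 0 0 0 60"

```text
t: 12.7
eef_pos: [496.6, 173.9, 49.9]
tcp_rot: [3.14, -0.024, 0.01]
ft_force: [0.9, -0.9, -0.3]
opening: 0.63
```

```bash
python3 - <<'E'
from h import *
s=st(); 
from cell import eyes
p=eyes.read_camera("wrist"); cv2.imwrite("pics/w10.png",p["image"][150:350,200:440,::-1])
E
```

```text
t 12.70 [496.6 173.9  49.9] [ 3.1403 -0.0239  0.01  ] F [ 0.9 -0.9 -0.3] op 0.630 q [ 0.21  0.58  1.97 -0.01  0.57  1.78]
```

View pics/w10.png

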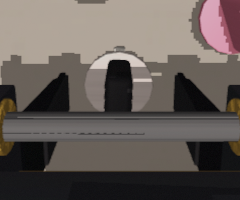

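Emit:
send_rows --plan "-1 0 8 0 60; -1 0 4 0 60; 0 0 0 0 60; 0 0 0 0 0; 0 0 0 0 0; 0 0 0 0 0; 0 0 0 0 0; 0 0 0 0 0"

```text
t: 13.55
eef_pos: [495.3, 173.9, 38.1]
tcp_rot: [3.141, -0.026, 0.01]
ft_force: [0.1, 0.3, 0.2]
opening: 0.269
```

```bash
python3 - <<'E'
from h import *
s=st()
E
```

```text
t 13.55 [495.3 173.9  38.1] [ 3.1407 -0.0259  0.01  ] F [0.1 0.3 0.2] op 0.269 q [ 0.22  0.6   1.98 -0.01  0.54  1.79]
```

Emit:
send_rows --plan "0 0 0 0 0; 0 0 0 0 0; 0 0 0 0 0; 0 0 0 0 0"

```text
t: 13.95
eef_pos: [495.3, 174.0, 38.2]
tcp_rot: [3.141, -0.026, 0.01]
ft_force: [0.8, 0.6, 0.4]
opening: 0.145
```

```bash
python3 - <<'E'
from h import *
s=st()
from cell import eyes
p=eyes.read_camera("wrist"); np.save("w11.npy",p,allow_pickle=True); cv2.imwrite("pics/w11.png",p["image"][150:350,200:440,::-1])
E
```

```text
t 13.95 [495.3 174.   38.2] [ 3.1408 -0.026   0.0099] F [0.8 0.6 0.4] op 0.145 q [ 0.22  0.6   1.98 -0.01  0.54  1.79]
```

View pics/w11.png

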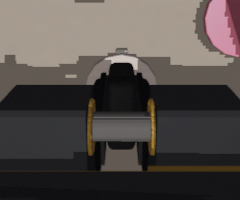

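Emit:
send_rows --plan "0 0 -20 0 0; 0 0 -30 0 0; 0 0 -35 0 0; 0 0 -35 0 0; 0 0 -20 0 0; 0 0 0 0 0; 0 0 0 0 0"

```text
t: 14.7
eef_pos: [490.3, 173.7, 181.3]
tcp_rot: [3.14, -0.022, 0.01]
ft_force: [0.4, 0.5, -2.1]
opening: 0.142
```

```bash
python3 - <<'E'
from h import *
s=st(); rows(s["eef_pos"],s["tcp_rot"][2],stn(50,0,200),A+np.pi,10,0)
E
```

```text
t 14.70 [490.3 173.7 181.3] [ 3.1398 -0.0216  0.0099] F [ 0.4  0.5 -2.1] op 0.142 q [ 0.22  0.38  1.87 -0.01  0.88  1.78]
-1 27 -2 -0.093 0; -4 27 -2 -0.093 0; -6 27 -2 -0.092 0; -9 26 -2 -0.093 0; -11 25 -2 -0.092 0; -13 24 -2 -0.093 0; -15 23 -2 -0.092 0; -17 21 -2 -0.093 0
-19 20 -1 -0.092 0; -21 17 -2 -0.093 0
```

Emit:
send_rows --plan "-1 27 -2 -0.093 0; -4 27 -2 -0.093 0; -6 27 -2 -0.092 0; -9 26 -2 -0.093 0; -11 25 -2 -0.092 0; -13 24 -2 -0.093 0; -15 23 -2 -0.092 0; -17 21 -2 -0.093 0"

```text
t: 15.5
eef_pos: [481.6, -50.0, 185.0]
tcp_rot: [3.139, -0.002, 0.784]
ft_force: [0.1, -0.4, -1.1]
opening: 0.149
```

Emit:
send_rows --plan "-15 15 -1 -0.092 0; -8 7 0 -0.04 0; 0 0 0 0 0; 0 0 0 0 0; 0 0 0 0 0"

```text
t: 16.0
eef_pos: [479.5, -85.0, 179.3]
tcp_rot: [-3.134, 0.002, 0.917]
ft_force: [0.1, 0.3, -1.3]
opening: 0.148
```

```bash
python3 - <<'E'
from h import *
s=st(); arcstate(s)
from cell import eyes
p=eyes.read_camera("wrist"); np.save("w12.npy",p,allow_pickle=True); cv2.imwrite("pics/w12.png",p["image"][:,:,::-1])
q=eyes.read_camera("side"); np.save("s12.npy",q,allow_pickle=True); cv2.imwrite("pics/s12.png",cv2.resize(q["image"][120:260,240:400,::-1],None,fx=4.5,fy=4.5,interpolation=cv2.INTER_CUBIC)[:600])
print(proj(p,stn(0,0,60)),proj(q,stn(0,0,60)))
st()
E
```

```text
t 16.00 [479.5 -85.  179.3] [-3.1339e+00  2.3000e-03  9.1740e-01] F [ 0.1  0.3 -1.3] op 0.148 q [-0.31  0.34  1.93  0.    0.88  0.34]
st x 39.8 y -11.1 z 198.3 th 1.539 r 130.4
[332.85221753 151.59427135] [312.54515997 199.57374414]
t 16.10 [479.6 -84.9 179.6] [-3.1344e+00  2.2000e-03  9.1830e-01] F [ 0.4 -0.5 -1.4] op 0.146 q [-0.31  0.34  1.93  0.    0.88  0.34]
```

View pics/w12.png

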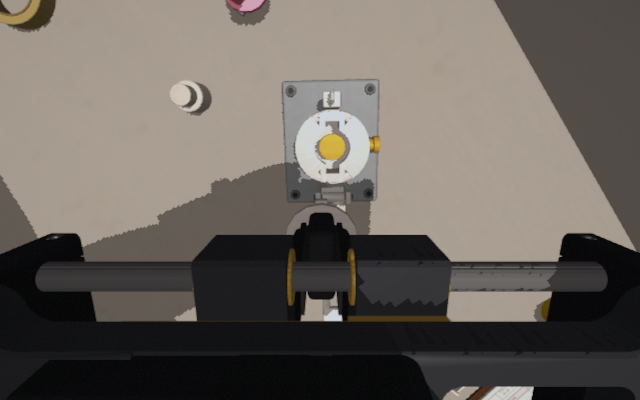

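View pics/s12.png

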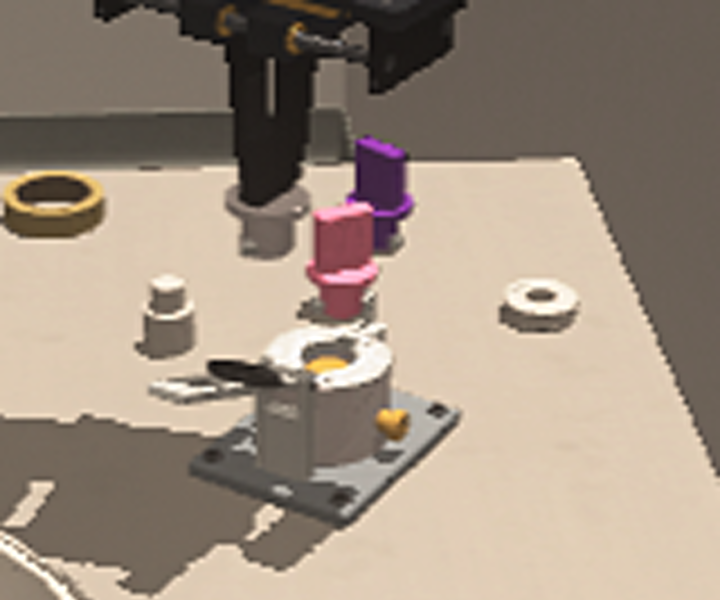

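```bash
python3 - <<'E'
from h import *
p=np.load("w12.npy",allow_pickle=True).item()
im=cv2.resize(np.ascontiguousarray(p["image"][70:250,260:400,::-1]),None,fx=4,fy=4,interpolation=cv2.INTER_CUBIC)
cv2.imwrite("pics/w12c.png",im[:600])
s=dict(eef_pos=[479.55,-84.95,179.45]); T=np.array(s["eef_pos"])
for dz,r in ((30,22),(24,22)):
    pts=np.array([proj(p,[T[0]+r*np.cos(a),T[1]+r*np.sin(a),T[2]-38.2+dz]) for a in np.linspace(0,6.28,40)])
    pts=((pts-[260,70]+.5)*4-.5); cv2.polylines(im,[pts.round().astype(int)],True,(0,0,255))
pts=np.array([proj(p,stn(34*np.cos(a),34*np.sin(a),60)) for a in np.linspace(0,6.28,40)])
pts=((pts-[260,70]+.5)*4-.5); cv2.polylines(im,[pts.round().astype(int)],True,(0,255,0))
cv2.imwrite("pics/w12o.png",im[:600])
E
```

```text
(no output)
```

View pics/w12o.png

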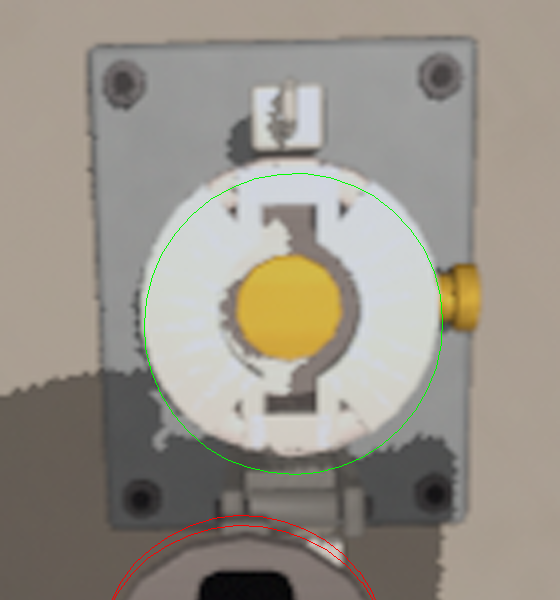

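```bash
python3 - <<'E'
import cv2
a=cv2.imread("pics/w12.png"); cv2.imwrite("pics/w12e.png",cv2.resize(a[180:300,260:400],None,fx=5,fy=5,interpolation=cv2.INTER_CUBIC))
E
```

```text
(no output)
```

View pics/w12e.png

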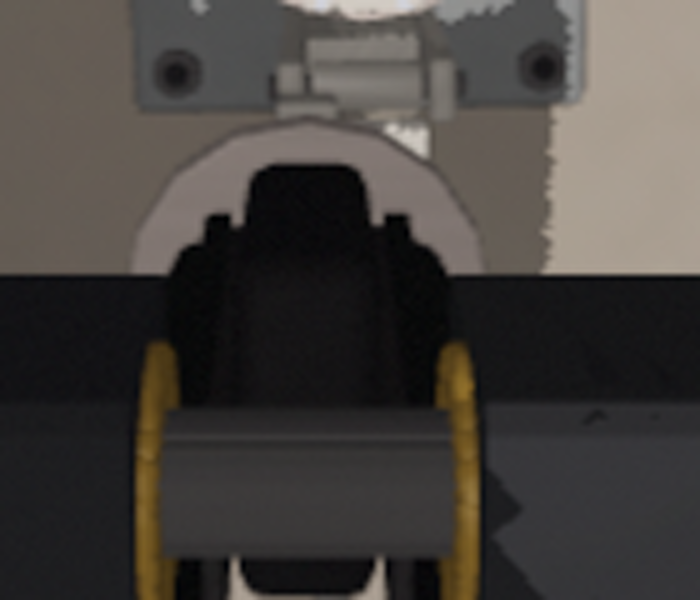

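```bash
python3 - <<'E'
from h import *
p=np.load("w12.npy",allow_pickle=True).item()
k=lambda x,y,z:onz(p,260+x/4-.38,70+y/4-.38,z)
c=[k(*q,10) for q in [(90,48),(474,38),(465,523),(110,527)]]
print("ctr",np.mean(c,0)); v=(c[3]+c[2]-c[0]-c[1])/2; print(np.degrees(np.arctan2(v[1],v[0])),np.linalg.norm(v)); v=(c[1]+c[2]-c[0]-c[3])/2; print(np.degrees(np.arctan2(v[1],v[0])),np.linalg.norm(v))
print("collar",k(291.5,306,60)); a,b=k(289,205,60),k(292,413,60); print("gates mid",(a+b)/2,np.linalg.norm(a-b),np.degrees(np.arctan2(*(b-a)[1::-1])))
E
```

```text
ctr [513.69779145 -55.91839724  10.        ]
-126.33727193414082 125.97239410774945
-36.37501663492779 97.814341176075
collar [514.70579772 -55.3598373   60.        ]
gates mid [513.84958377 -56.13224893  60.        ] 46.742257734542804 -126.11363174623295
```

```bash
sed -i 's/^C=.*/C=np.array([514.3,-55.7]); A=np.radians(-126.3)/' h.py; python3 - <<'E'
from h import *
s=st(); arcstate(s); rows(s["eef_pos"],s["tcp_rot"][2],stn(-1.7,0,125),A+np.pi,5,0,1)
E
```

```text
t 16.10 [479.6 -84.9 179.6] [-3.1344e+00  2.2000e-03  9.1830e-01] F [ 0.4 -0.5 -1.4] op 0.146 q [-0.31  0.34  1.93  0.    0.88  0.34]
st x 44.0 y -10.7 z 198.6 th 1.571 r 130.6
9.2 2 10.9 -0.004 0; 9.2 2 10.9 -0.004 0; 9.2 2 10.9 -0.004 0; 9.1 2.1 11 -0.003 0; 9.2 2.1 10.9 -0.004 0
```

Emit:
send_rows --plan "9 2 11 -0.004 0; 9 2 11 -0.004 0; 9 2 11 -0.004 0; 9 2 10 -0.004 0; 6 1 5 -0.004 0; 0 0 0 0 0; 0 0 0 0 0; 0 0 0 0 0"

```text
t: 16.9
eef_pos: [514.8, -51.8, 125.9]
tcp_rot: [-3.133, 0.003, 0.942]
ft_force: [0.9, 0.4, -0.9]
opening: 0.146
```

```bash
python3 - <<'E'
from h import *
s=st(); arcstate(s); rows(s["eef_pos"],s["tcp_rot"][2],stn(-1.7,0,106),A+np.pi,3,0,1)
E
```

```text
t 16.90 [514.8 -51.8 125.9] [-3.1331e+00  2.6000e-03  9.4230e-01] F [ 0.9  0.4 -0.9] op 0.146 q [-0.23  0.46  1.91  0.    0.78  0.4 ]
st x -3.4 y -2.0 z 144.9 th 1.018 r 90.4
-0.6 0.7 6.6 0.002 0; -0.6 0.6 6.7 0.002 0; -0.6 0.7 6.6 0.001 0
```

Emit:
send_rows --plan "-1 0.8 7 0.002 0; -1 0.8 7 0.002 0; 0 0.4 6 0 0; 0 0 0 0 0; 0 0 0 0 0"

```text
t: 17.4
eef_pos: [514.8, -55.6, 104.9]
tcp_rot: [-3.134, 0.002, 0.936]
ft_force: [-0.2, -0.1, -1.9]
opening: 0.145
```

```bash
python3 - <<'E'
from h import *
s=st(); arcstate(s)
from cell import eyes
for n in ("side","wrist","top"):
    q=eyes.read_camera(n); np.save(n[0]+"13.npy",q,allow_pickle=True)
    x,y=proj(q,stn(0,0,60)).astype(int) if n!="wrist" else (320,230)
    cv2.imwrite(f"pics/{n}13.png",cv2.resize(q["image"][max(y-50,0):y+50,x-60:x+60,::-1],None,fx=6,fy=6,interpolation=cv2.INTER_CUBIC))
    print(n,x,y)
E
```

```text
t 17.40 [514.8 -55.6 104.9] [-3.1343e+00  2.2000e-03  9.3640e-01] F [-0.2 -0.1 -1.9] op 0.145 q [-0.24  0.49  1.93  0.    0.73  0.4 ]
st x -0.4 y 0.4 z 123.9 th 0.899 r 71.4
side 313 198
wrist 320 230
top 302 214
```

View pics/side13.png

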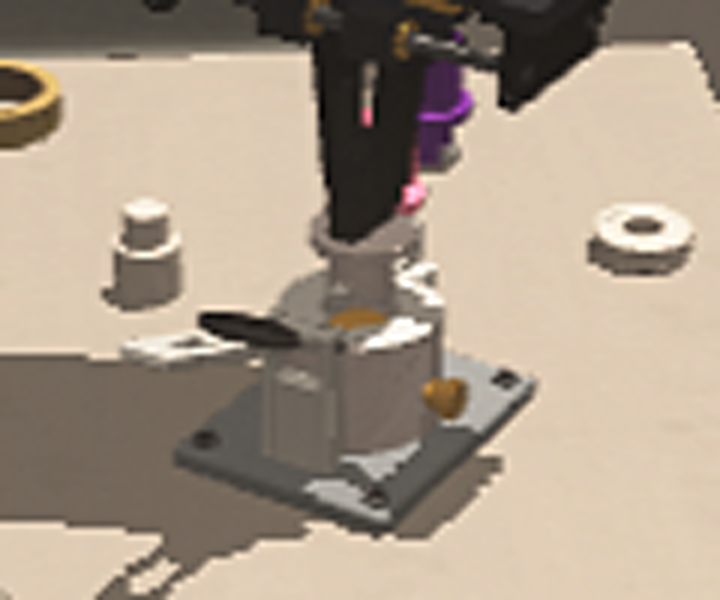

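View pics/wrist13.png

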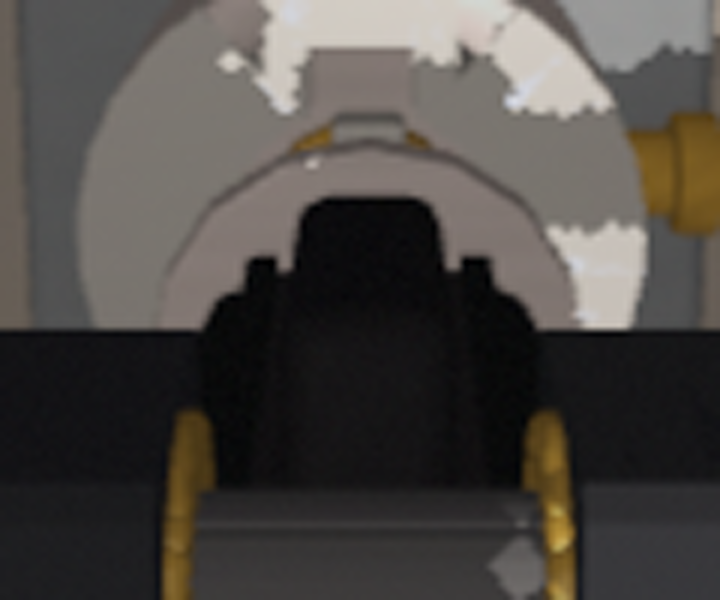

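View pics/top13.png

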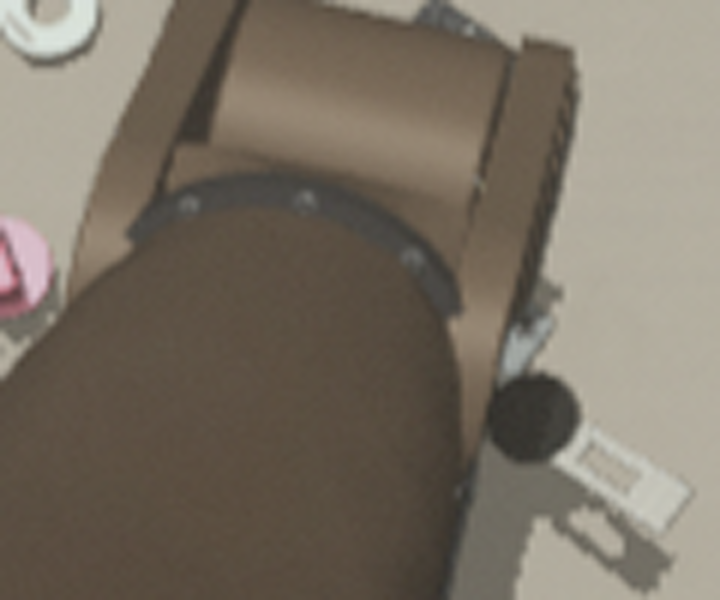

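```bash
python3 - <<'E'
from h import *
p=np.load("w13.npy",allow_pickle=True).item()
k=lambda x,y,z:onz(p,260+x/6-.42,180+y/6-.42,z)
y=.9364;tx=np.array([np.cos(y),np.sin(y)]);ty=np.array([np.sin(y),-np.cos(y)]);T=np.array([514.8,-55.6])
f=lambda q:(round(float((q[:2]-T)@tx),1),round(float((q[:2]-T)@ty),1))
for n,q in [("lug bottom edge",(368,115,69.7)),("lug top edge",(368,140,76.7)),("gate end",(358,48,60)),("gateL",(305,60,60)),("gateR",(412,60,60)),("flange top",(370,142,93)),("flL",(165,300,96)),("flR",(575,300,96)),("colL",(85,300,60)),("colR",(640,300,60))]: print(n,f(k(*q)))
print((np.array(p["extrinsics"])[:3,3]).round(1))
E
```

```text
lug bottom edge (16.6, 0.2)
lug top edge (15.5, 0.2)
gate end (22.2, -1.1)
gateL (20.8, -7.2)
gateR (20.8, 5.2)
flange top (19.6, 0.6)
flL (4.0, -20.0)
flR (4.1, 21.1)
colL (-8.8, -33.9)
colR (-8.6, 32.7)
[556.4  -2.  276.1]
```

Emit:
send_rows --plan "2.5 -1 0 0 0; 0 0 0 0 0; 0 0 0 0 0"

```text
t: 17.85
eef_pos: [515.9, -52.6, 105.7]
tcp_rot: [-3.136, 0.002, 0.937]
ft_force: [-0.0, 0.1, -1.6]
opening: 0.147
```

```bash
cat > look.py <<'E'
from h import *
import sys
s=st(); arcstate(s)
from cell import eyes
q=eyes.read_camera("wrist"); np.save("wl.npy",q,allow_pickle=True)
cv2.imwrite(f"pics/{sys.argv[1]}.png",cv2.resize(q["image"][180:280,260:380,::-1],None,fx=6,fy=6,interpolation=cv2.INTER_CUBIC))
E
python3 look.py w14
```

```text
t 17.85 [515.9 -52.6 105.7] [-3.1356e+00  1.6000e-03  9.3670e-01] F [-0.   0.1 -1.6] op 0.147 q [-0.23  0.49  1.93  0.    0.73  0.4 ]
st x -3.4 y -0.5 z 124.7 th 0.874 r 73.9
```

View pics/w14.png

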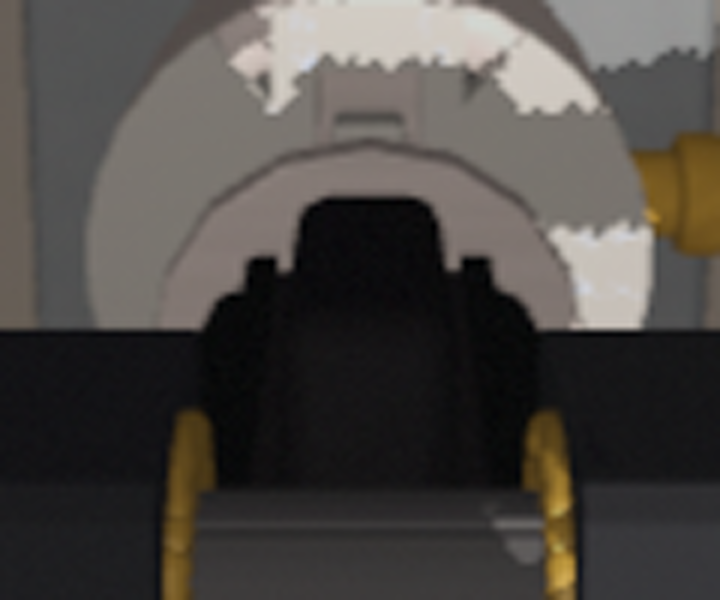

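Emit:
send_rows --plan "0 0 4 0 0; 0 0 4 0 0; 0 0 3 0 0; 0 0 0 0 0; 0 0 0 0 0"

```text
t: 18.4
eef_pos: [515.7, -52.6, 93.4]
tcp_rot: [-3.135, 0.002, 0.937]
ft_force: [0.2, -0.1, -0.5]
opening: 0.143
```

```bash
python3 look.py w15
```

```text
t 18.40 [515.7 -52.6  93.4] [-3.1352e+00  1.8000e-03  9.3680e-01] F [ 0.2 -0.1 -0.5] op 0.143 q [-0.23  0.51  1.94  0.    0.7   0.4 ]
st x -3.3 y -0.7 z 112.4 th 0.754 r 64.9
```

View pics/w15.png

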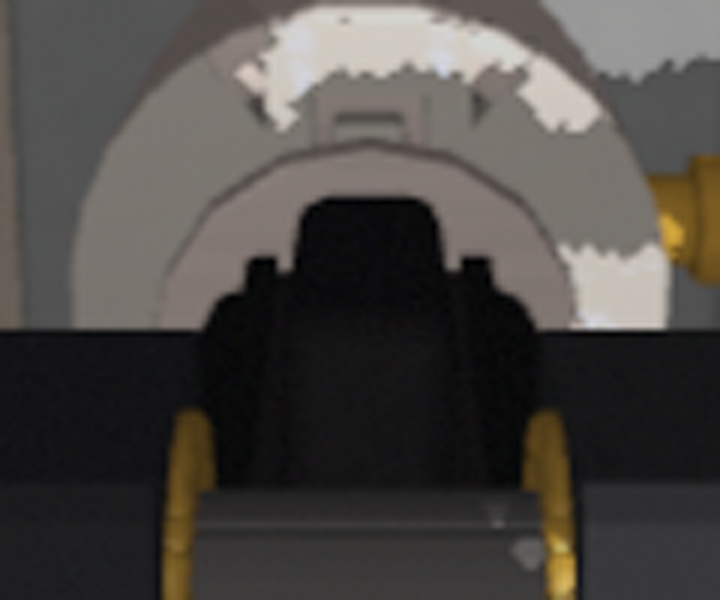

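Emit:
send_rows --plan "0 0 4 0 0; 0 0 4 0 0; 0 0 3 0 0; 0 0 0 0 0"

```text
t: 18.85
eef_pos: [516.0, -52.7, 82.2]
tcp_rot: [-3.136, 0.001, 0.937]
ft_force: [-0.3, -0.3, 2.8]
opening: 0.147
```

```bash
python3 look.py w16
```

```text
t 18.85 [516.  -52.7  82.2] [-3.1364e+00  1.3000e-03  9.3670e-01] F [-0.3 -0.3  2.8] op 0.147 q [-0.23  0.53  1.95  0.    0.67  0.4 ]
st x -3.4 y -0.4 z 101.2 th 0.610 r 57.9
```

View pics/w16.png

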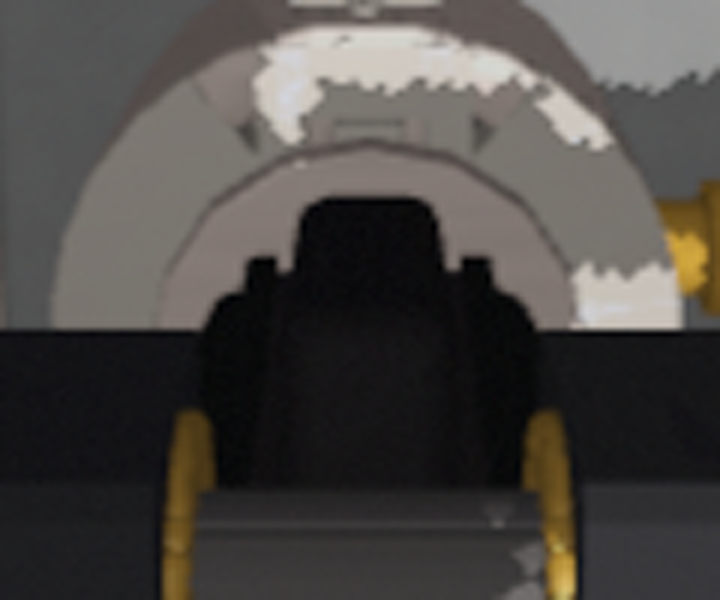

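Emit:
send_rows --plan "0 0 3 0 0; 0 0 3 0 0; 0 0 3 0 0; 0 0 2 0 0; 0 0 0 0 0"

```text
t: 19.4
eef_pos: [516.0, -52.7, 74.2]
tcp_rot: [-3.139, 0.0, 0.937]
ft_force: [-1.3, 0.1, 5.3]
opening: 0.148
```

```bash
python3 look.py w17
```

```text
t 19.40 [516.  -52.7  74.2] [-3.1387e+00  5.0000e-04  9.3710e-01] F [-1.3  0.1  5.3] op 0.148 q [-0.23  0.54  1.95  0.    0.65  0.4 ]
st x -3.4 y -0.4 z 93.2 th 0.489 r 53.7
```

View pics/w17.png

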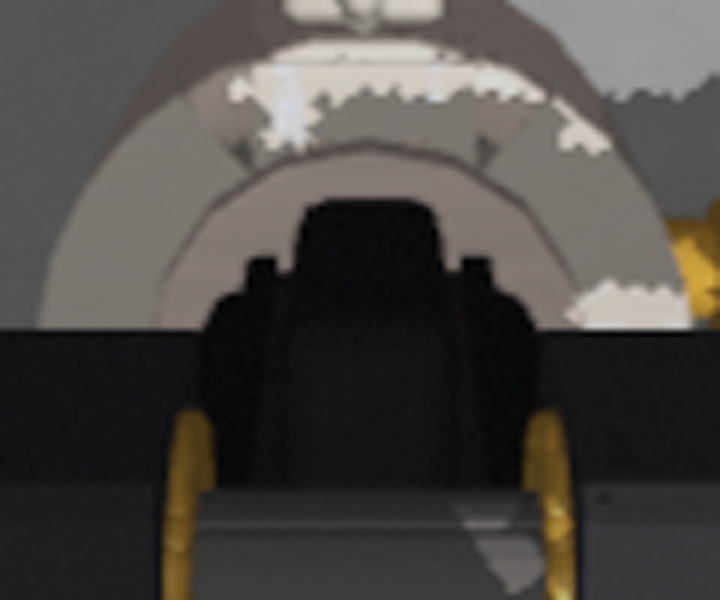

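Emit:
send_rows --plan "0 0 2 0 0; 0 0 2 0 0; 0 0 0 0 0"

```text
t: 19.75
eef_pos: [515.9, -52.7, 74.3]
tcp_rot: [-3.141, -0.0, 0.937]
ft_force: [-1.3, 1.2, 5.8]
opening: 0.143
```

```bash
python3 - <<'E'
from h import *
s=st()
E
```

```text
t 19.75 [515.9 -52.7  74.3] [-3.1412e+00 -5.0000e-04  9.3740e-01] F [-1.3  1.2  5.8] op 0.143 q [-0.23  0.54  1.96  0.    0.65  0.4 ]
```

Emit:
send_rows --plan "0 0 2 0.1 0; 0 0.1 2 0.13 0; 0 0.1 2 0.13 0; 0 0.1 2 0.13 0"

```text
t: 20.15
eef_pos: [516.7, -52.8, 73.3]
tcp_rot: [3.138, -0.005, 0.434]
ft_force: [-9.5, 2.4, 34.3]
opening: 0.147
```

```bash
python3 - <<'E'
from h import *
s=st();print(np.round(s["moment"],2))
E
```

```text
t 20.15 [516.7 -52.8  73.3] [ 3.1382 -0.0049  0.4343] F [-9.5  2.4 34.3] op 0.147 q [-0.23  0.54  1.96  0.    0.64  0.91]
[0.43 1.82 0.35]
```

Emit:
send_rows --plan "0 0 0.5 0.13 0; 0 0.1 0.8 0.13 0; 0 0.1 0.8 0.13 0; 0 0.1 0.8 0.13 0"

```text
t: 20.55
eef_pos: [516.5, -53.7, 73.4]
tcp_rot: [3.139, -0.008, -0.105]
ft_force: [-4.0, -0.0, 17.0]
opening: 0.147
```

```bash
python3 - <<'E'
from h import *
s=st();print(np.round(s["moment"],2))
E
```

```text
t 20.55 [516.5 -53.7  73.4] [ 3.1393 -0.0084 -0.1052] F [-4. -0. 17.] op 0.147 q [-0.23  0.54  1.96 -0.    0.63  1.45]
[0.07 0.85 0.22]
```

Emit:
send_rows --plan "0 0.1 0.8 0.13 0; 0 0.1 0.8 0.13 0; 0 0.1 0.8 0.13 0; 0 0.1 0.8 0.08 0; 0 0 0.8 0.03 0"

```text
t: 21.05
eef_pos: [516.6, -55.0, 73.3]
tcp_rot: [-3.14, -0.013, -0.625]
ft_force: [-4.6, -0.3, 17.2]
opening: 0.15
```

```bash
python3 - <<'E'
from h import *
s=st();print(np.round(s["moment"],2))
E
```

```text
t 21.05 [516.6 -55.   73.3] [-3.1399 -0.0129 -0.6255] F [-4.6 -0.3 17.2] op 0.150 q [-0.23  0.54  1.96 -0.01  0.63  1.97]
[0.04 1.17 0.36]
```

Emit:
send_rows --plan "0 0 0.8 0.03 0; 0 0 0.8 0.02 0"

```text
t: 21.25
eef_pos: [516.5, -55.2, 73.4]
tcp_rot: [-3.139, -0.014, -0.676]
ft_force: [-5.6, 0.5, 17.6]
opening: 0.147
```

```bash
python3 look.py w18; python3 - <<'E'
from h import *
from cell import eyes
s=st();print(np.round(s["moment"],2))
q=eyes.read_camera("side")
cv2.imwrite("pics/side18.png",cv2.resize(q["image"][130:250,250:380,::-1],None,fx=5.,fy=5.,interpolation=cv2.INTER_CUBIC)[:600])
s=st()
E
```

```text
t 21.25 [516.5 -55.2  73.4] [-3.1395 -0.0143 -0.6762] F [-5.6  0.5 17.6] op 0.147 q [-0.23  0.54  1.96 -0.01  0.63  2.02]
st x -1.7 y 1.5 z 92.4 th 0.490 r 51.8
t 21.30 [516.6 -55.2  73.4] [-3.1394 -0.0144 -0.6772] F [-4.8  0.2 17.1] op 0.146 q [-0.23  0.54  1.96 -0.01  0.63  2.02]
[0.05 1.22 0.32]
t 21.35 [516.5 -55.2  73.4] [-3.1395 -0.0142 -0.6758] F [-4.6 -1.  17.4] op 0.145 q [-0.23  0.54  1.96 -0.01  0.63  2.02]
```

View pics/w18.png

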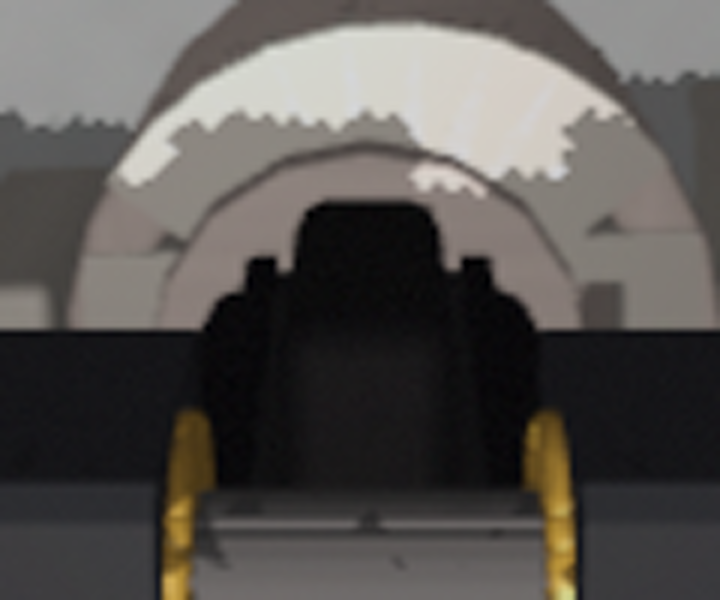

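View pics/side18.png

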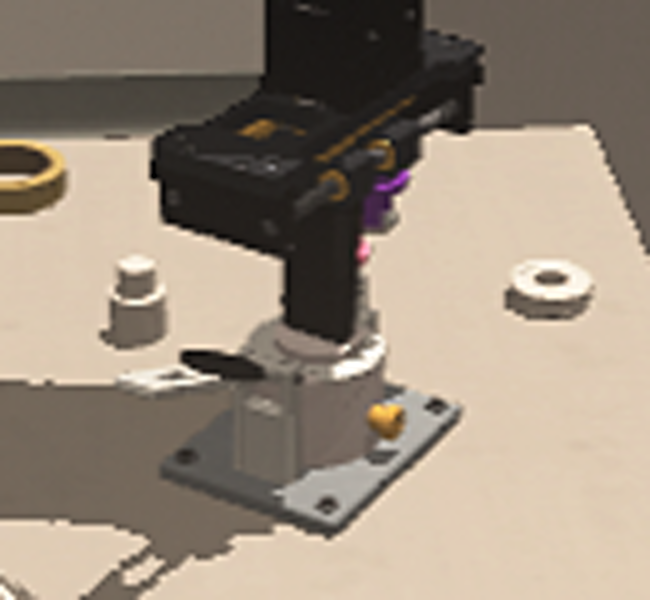

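```bash
python3 - <<'E'
from cell import job_done
from h import *
print(job_done()); st()
E
```

```text
the job is handed in; nothing more can be done
None
the job is handed in; nothing more can be done
```

The job is handed in: the hasp is fully back, and the plug is pressed home, turned a quarter clockwise and still gripped. It took about 21 s of the 58 s allowed. `job_done()` gives no verdict, and I could not read the state after handing in.

**Hasp:** I pinched it at its free end and swung it past upright, where it slipped out of the fingers at about 2.05 rad. I then pushed it with the shut fingers until it would go no further. In the side picture it sat at about 2.75.

**Plug:** I took the black-winged one, not the pink or purple look-alikes. I lined its lugs up with the gates in the wrist picture and pushed it down until it stopped, with the tool at 74 mm, the calculated home height.

**Last checks before handing in:**
- **Turn:** the tool had turned 1.61 rad, slightly over a quarter. By the 0.14 rad free play, that puts the driver at roughly 1.47, short of its 1.6 stop. I could not read the driver angle directly.
- **Seating:** the flange looked flush on the collar. The push was about 17 N, and the height held steady.
- **Grip:** the opening was 14 mm, with the wing square between the fingers.
- **Surroundings:** in the last side picture the hasp was still back, and the setting master and ring gauge looked unmoved. I did not recheck the oil bottle, but the arm never went near it.

**What disagreed:**
- **Cameras:** the top and wrist cameras differed by about 4 to 5 mm on the station and plug positions. I went by the wrist pictures of lug and gate.
- **Push:** the push peaked at 34 N at one reading early in the twist, so I eased it off.

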